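Put the small plane away: lid on, hold-down shut

ROBOT

A 7-joint arm with a two-finger parallel gripper is mounted at the origin on the work surface. World frame = base frame: x ahead of the robot, y to its left, z up, the work surface at z = 0. Lengths are in m, angles in rad, forces in N, time in s.
With the tool pointing down it reaches from about 0.35 to 0.9 m from the base axis. Payload 19.9 kg.
Tool frame: the origin (TCP) lies at the very end of the fingers, on their centre line; the grasp point (between the pads) lies 19 mm behind it (hold_point_z is the distance from the TCP to the grasp point, in m); z points along the fingers, y is the line along which they close (so a half turn about z gives the same grasp; the last joint's range is limited). The gripper opens to 94 mm and grips with 3 to 60 N. Pads are 16 mm wide; open, the fingers measure 119 mm over their backs; the gripper's body (75 mm by 177 mm) begins 78 mm behind the grasp point.
Start: joints at [-1.185, 0.417, -0.01, 1.614, 0.005, 1.111, -0.053], TCP at [0.259, 0.569, 0.205] pointing down, gripper open.
Joint ranges: [-2.81, 2.81], [-0.39, 2.02], [-1.27, 1.25], [0.06, 2.57], [-1.19, 4.33], [0.19, 2], [-2.82, 2.82]. Speed limits (rad/s): [1.89, 1.89, 2.39, 2.39, 3.01, 3.01, 3.01].

INTERFACE

Orientations are given as a rotation vector (axis times angle).
In Python, from bench import * gives the robot as it stands.
- The arm moves only by the tool send_rows, never from a script. Its argument "targets" is one flat list of numbers, 7 for each row, row after row: the shift along the tool's x, y, z as a fraction of full scale, then the turn, a rotation vector about the tool's x, y, z as a fraction of full scale, then the closure, from -1 (fully open) to 1 (shut). In form: [tx, ty, tz, wx, wy, wz, grip, tx, ty, tz, wx, wy, wz, grip, ...]. A call has 1 to 8 rows; each row is the pose to reach, as a shift and turn from the pose commanded when the call began, along the tool's axes at that moment; what a row does not reach only later rows make up. Full scale, the value 1, is 250 mm for a shift and 90 degrees for a turn. A row lasts 1/10 s, in which the tool goes at most 50 mm and 8.59 degrees, less where a joint would pass 70% of its speed; a pose out of reach is approached as far as the arm can. A call with a number of a shift or a turn outside -1 to 1 is refused whole. A call with a gripper value outside its range is refused whole. The fingers move at their own pace and stop on an object; the grip force is fixed at half the most. Time passes only in rows, so rows that repeat a pose let the fingers close. It gives the time, the measured TCP pose, the force, the opening and the grip force at its end, in the units of the state.
- state(): the state, without advancing time (a new reading comes with each control period).
- read_camera(name): name is "side" or "top" or "wrist"; returns a dict with "color" (480x640x3 uint8, blue, green, red), "K" (3x3 intrinsics, pixels), "pose" (4x4, takes a point from camera to world coordinates); the wrist camera has in their place "hand_eye" (4x4, takes a point from camera to tool coordinates, whose origin is the TCP and whose axes are the flange's). Camera axes: x right, y down, z forward; pixel columns grow to the right and rows downward; lengths in m; the calibration is good to about 2 mm. A picture is of the moment at which its call begins: read the wrist's pose just before it. There is no depth.
- close_job(): hands the job in; it is judged then, once.
The state is a dict: "time": time; "joint_positions": joint angles; "qvel": joint speeds; "effort": joint torques, N m; "tcp_pos": TCP position; "eef_rot": TCP orientation; "ft_force": force on the tool from outside, world axes, zero at the start; "ft_torque": the same for the moment, N m; "gripper_width": finger opening in m; "grasp_force": force on a finger pad.
Only numpy, scipy, OpenCV 4.12 (cv2) and the standard library are available. Lean on these libraries where they do the work, as an engineer would, in place of code of your own. Each camera call takes 0.05 s, during which the arm holds its last target. There are 200 camera calls.

TASK

Put the shorter of the two planes away in the wooden case: lower it in upright, sole down in its bed between the two rails, without dropping it. Then close the case: take the lid out of the dowel rack, lay it flat on the bench with its handle up and let go of it, then pick it up again by the handle, set it on the case fully home, and swing the hold-down bar all the way down over it. Leave everything else on the bench and in the rack where it is.

Things in the scene. Friction and masses are not known exactly. Their poses are not given: they have to be found in the camera images.
- plane: The shorter of the two planes, to be put away: steel sole 130 x 44 x 8 mm with cheeks to 22 mm high, a dark wooden cap 26 mm wide and 50 mm long standing to 48 mm high (its middle at x -8 mm), a brass knob 36 mm high at x +45 mm. Origin: centre of its underside; x along its length to the front, z up. It may lie either way round in the case.
- case: Open wooden case with finger-jointed corners, fixed to the bench, outside 100 (x) x 176 (y) x 66 mm high, inside 80 x 156 mm, walls and floor 10 mm thick. Origin: centre of its underside; y along its length; the hold-down is on its -y end.
- case_bed (a point): Centre of the case's inner floor, 10 mm above the case's origin. Two rails 10 mm high, 8 mm wide and 120 mm long on the floor, along y at x -30 and +30 mm, leave a bed 52 mm wide for the plane's sole.
- case_rim (a point): Centre of the case's mouth, level with its rim, 66 mm above the case's origin. The lid's origin lies here when it is home.
- lid: Loose lid of the case, a wooden board 106 (x) x 182 (y) x 10 mm (z 0 to 10). Origin: centre of the board's underside, which rests on the rim; z out of the upper face, where the handle is. It stands at the start on its +x edge between the dowels of the rack's inner slot, handle facing away from the robot, its -x edge uppermost, 121 mm above the bench. Half a turn makes no difference.
- lid_handle (a point): Middle of the lid's dark bar handle, 23 mm above the lid's origin: 16 mm wide (lid's x), 44 mm long (y), from z 10 to 37 mm.
- lid_plug (a point): Centre of the lower face of the plug on the lid's underside: 74 (x) x 150 (y) mm, 6 mm deep (z -6 to 0), entering the case's mouth with 3 mm play all round.
- rack: Dowel rack fixed to the bench: base board 130 x 210 x 15 mm with dowels of 8 mm diameter, to 89 mm high, at y -83 and +83 mm on either side of each slot; slots at x -24 mm (lid) and +30 mm (frame). Origin: centre of its underside; x points away from the robot, y along the slots.
- clamp (a joint): Angle of the steel hold-down bar hinged on the case's -y end: 0 when it is down, lying level over the closed lid along the case's +y (its rubber pad then 1.5 mm above a seated lid); about 1.6 upright; larger leans outward. It stays where it is left.
- clamp_hinge (a point): Axis of the hold-down bar, 90 mm above the bench, at y -103 mm in the case's frame; it runs along the case's x.
- clamp_tip (a point): Outer end of the hold-down bar, 61 mm from its axis. The bar is 16 mm wide and 8 mm thick; the rubber pad (16 mm across) under it, 50 mm from the axis, reaches 12.5 mm below its middle line.
- long_plane: Bystander: the longer of the two planes, a steel sole 185 x 52 mm with a dark wooden cap 32 mm wide, 52 mm high; too long for the case. Origin: centre of its underside; x along its length.
- mallet: Bystander: round wooden mallet lying on its side, 150 mm long, head 48 mm in diameter and 85 mm long. Origin: on the bench under its middle (head from x -65 to +20 mm, handle to +85 mm); x along its length.
- frame: Bystander: plain open picture frame of light wood, 176 x 92 x 12 mm, standing on its long edge in the outer slot of the rack, in front of the lid's handle; top edge 107 mm above the bench. Origin: centre of its face on the robot's side; y along its long edge, z its normal.
- sanding_block: Bystander: cork sanding block 100 x 60 x 35 mm. Origin: centre of its underside.
- square: Bystander: try square lying flat: steel blade along x (150 x 28 x 5 mm, from x -45 to +105), dark wooden stock along y (18 x 90 x 14 mm, at x -53, y from -15 to +75).
Not all that is in view belongs to the job. Leave any blue look-alike of the lid alone.

How it is judged:
On the way, in this order (a step that is already met when the one before it is completed fails the run):
1. the short plane lies upright in its bed in the case, let go (x of plane in the frame of case between -0.01 and 0.01 m and y of plane in the frame of case between -0.02 and 0.02 m and z of plane in the frame of case between 0.006 and 0.014 m and angle between plane's own z axis and vertical below 0.1 rad and contact force between the fingers and plane below 0.1 N), for 0.2 s.
2. the lid lies flat on the bench, handle up, let go (height (world z) of lid below 0.015 m and angle between lid's own z axis and vertical below 0.1 rad and angle between lid's own x axis and vertical above 1.4 rad and contact force between the fingers and lid below 0.1 N), for 0.2 s.
3. the lid lies fully home on the case, let go (x of lid in the frame of case between -0.006 and 0.006 m and y of lid in the frame of case between -0.006 and 0.006 m and z of lid in the frame of case between 0.063 and 0.0685 m and angle between the z axis of lid and the z axis of case, either way round below 0.04 rad and angle between the y axis of lid and the y axis of case, either way round below 0.1 rad and angle between lid's own z axis and vertical below 0.1 rad and contact force between the fingers and lid below 0.1 N), for 0.2 s.
At the end, for the whole second after the job is handed in: Short plane upright on the case floor between the rails (10 mm across, 20 mm along, 4 mm in height, 0.1 rad); lid home on the rim, handle up (6 mm each way, 63 to 68.5 mm above the case's origin, level within 0.04 rad, in line within 0.1 rad); hold-down bar below 0.08 rad; plane and lid at rest (x of plane in the frame of case between -0.01 and 0.01 m and y of plane in the frame of case between -0.02 and 0.02 m and z of plane in the frame of case between 0.006 and 0.014 m and angle between each of plane, lid's own z axis and vertical below 0.1 rad and x of lid in the frame of case between -0.006 and 0.006 m and y of lid in the frame of case between -0.006 and 0.006 m and z of lid in the frame of case between 0.063 and 0.0685 m and angle between the z axis of lid and the z axis of case, either way round below 0.04 rad and angle between the y axis of lid and the y axis of case, either way round below 0.1 rad and value of joint clamp below 0.08 rad and linear speed of each of plane, lid below 0.02 m/s); the robot touches nothing.
It fails at once if the plane is dropped into the case (moving faster than 0.6 m/s inside or just above it, let go) (x of plane in the frame of case between -0.06 and 0.06 m and y of plane in the frame of case between -0.09 and 0.09 m and z of plane in the frame of case below 0.1 m and linear speed of plane above 0.6 m/s and contact force between the fingers and plane below 0.1 N).
It fails at once if another thing on the bench or in the rack (long plane, mallet, frame, sanding block, square) is moved by more than 25 mm (distance of any of long_plane, mallet, frame, sanding_block, square from where it was at the start of the episode above 0.025 m).
It also fails if it takes over 72 s, if anything falls off the work surface, if the arm or the gripper's body presses on something with over 40 N, if the wrist force passes 120 N, or if a joint passes its speed limit or range.

## Working session

There is one attempt and no reset: what is moved stays moved. The work goes in short steps, Python scripts to look and compute and a tool call to move; the robot and the scene stay as the last step left them, time stands still between calls to the robot, and variables do not carry over. Pictures are saved under pics/ and viewed, at most 10 in all, crops included, and the job is handed in when it is done.

Besides the shell and the picture viewer there is one more tool, called after "Call:" as name(argument=value, ...), one argument or row to a line, values as JSON. send_rows: Moves the arm, as the interface text tells. Its arguments: {"type":"object","properties":{"targets":{"type":"array"}},"required":["targets"]}

```bash
mkdir -p pics; ls; python3 - <<'E'
from bench import *
import cv2,numpy as np
print(state())
for n in ["side","top"]:
    d=read_camera(n); cv2.imwrite(f"pics/{n}0.png",d["color"]); np.savez(f"{n}.npz",**{k:v for k,v in d.items() if k!="color"}); print(n,d["K"],d["pose"])
d=read_camera("wrist"); print(d["hand_eye"],d["K"])
E
```

```text
pics
{'time': 0.0, 'joint_positions': array([-1.18449989,  0.41797053, -0.01032817,  1.61420767,  0.00471177,
        1.11068762, -0.05301664]), 'qvel': array([ 2.93644760e-04,  1.52184663e-03, -8.41297546e-04, -2.53301328e-05,
       -5.85147572e-04,  4.26440189e-04,  1.45145498e-03]), 'effort': array([ 6.03487097e-04, -8.51230931e+01,  6.38989583e-01, -4.25999522e+01,
       -4.87958326e-02,  1.84455235e-02,  1.30212184e-04]), 'tcp_pos': array([0.25913003, 0.56831666, 0.20481325]), 'eef_rot': array([-6.66801022e-01, -3.06983503e+00,  1.94326879e-03]), 'ft_force': array([-0.44464822,  0.1913837 ,  0.54403681]), 'ft_torque': array([0.00691773, 0.02795544, 0.01361394]), 'grasp_force': 0.0, 'gripper_width': 0.09379178469552064}
side [[483.23193451   0.         316.68889686]
 [  0.         483.23193451 242.94357415]
 [  0.           0.           1.        ]] [[ 0.96140764 -0.18870261  0.20021656  0.25182363]
 [-0.27457522 -0.70418062  0.65478096 -0.72752363]
 [ 0.01742974 -0.68448592 -0.72881769  0.98339332]
 [ 0.          0.          0.          1.        ]]
top [[591.10068326   0.         321.50811022]
 [  0.         591.10068326 245.93038773]
 [  0.           0.           1.        ]] [[ 0.009608   -0.98499281  0.17232776  0.25135802]
 [-0.99988695 -0.00747033  0.0130489   0.06857472]
 [-0.01156573 -0.17243365 -0.98495323  1.44098438]
 [ 0.          0.          0.          1.        ]]
[[ 7.79985270e-04 -9.65689891e-01 -2.59696795e-01  7.48690498e-02]
 [ 9.99999594e-01  6.35765862e-04  6.39331288e-04  1.74655810e-03]
 [-4.52289405e-04 -2.59697189e-01  9.65689995e-01 -1.78497710e-01]
 [ 0.00000000e+00  0.00000000e+00  0.00000000e+00  1.00000000e+00]] [[405.82876359   0.         327.1816156 ]
 [  0.         405.82876359 242.11206348]
 [  0.           0.           1.        ]]
```

View pics/top0.png

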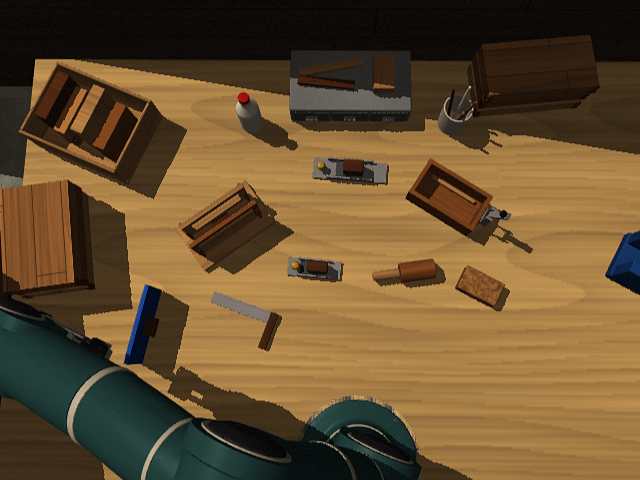

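View pics/side0.png

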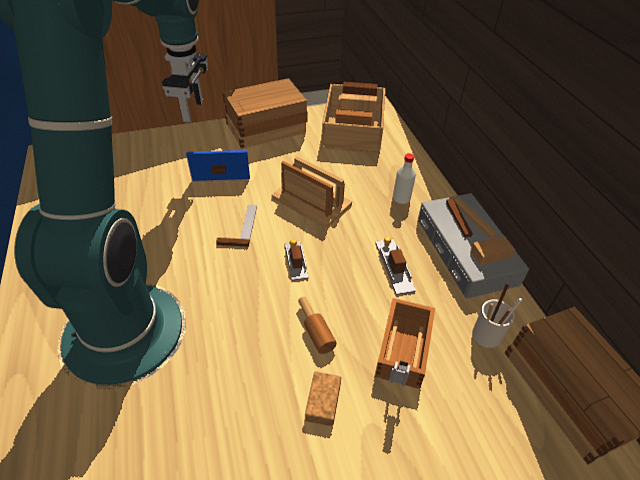

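The top view shows the short plane at about (315,268), its knob on the left. The case is at (449,197) with its hold-down at the lower right (497,214), and the rack holding lid and frame is at (228,225). The blue look-alike is at (143,325). In the side view the plane is at (296,260), the case at (405,340) and the rack at (312,190).

```bash
python3 - <<'E'
import cv2,numpy as np
t=cv2.imread("pics/top0.png"); s=cv2.imread("pics/side0.png")
o=np.zeros((600,800,3),np.uint8)
def put(im,x0,y0,x1,y1,k,ox,oy):
    c=cv2.resize(im[y0:y1,x0:x1],None,fx=k,fy=k,interpolation=cv2.INTER_CUBIC); o[oy:oy+c.shape[0],ox:ox+c.shape[1]]=c
put(t,172,175,297,275,3,0,0)      # top rack
put(t,400,150,520,245,3,380,0)    # top case
put(s,268,150,358,225,3,0,305)
put(s,370,295,440,390,3,275,305)
put(s,280,232,315,284,3,490,305)
put(t,283,250,349,285,3,600,305)
cv2.imwrite("pics/comp.png",o)
E
```

```text
(no output)
```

View pics/comp.png

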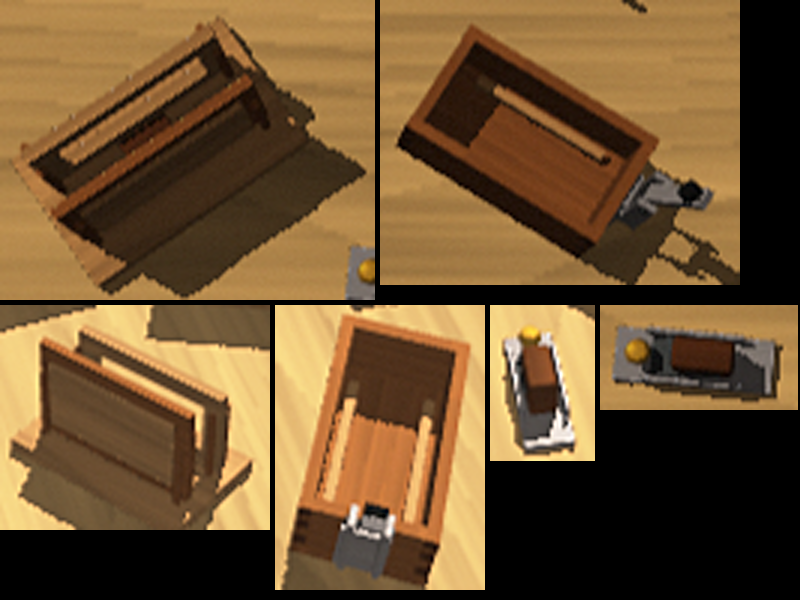

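The crops show enough rim and edge corners of case, plane, lid and rack to fit poses in both views.

```bash
cat > h.py <<'E'
import numpy as np,cv2
from scipy.optimize import least_squares
from scipy.spatial.transform import Rotation as R
C={n:np.load(f"{n}.npz") for n in("top","side")}
def proj(K,T,P):  # T cam->world
    q=(np.asarray(P,float)-T[:3,3])@T[:3,:3]; return q[:,:2]/q[:,2:]*[K[0,0],K[1,1]]+[K[0,2],K[1,2]]
def ray(K,T,uv,z):
    d=T[:3,:3]@[(uv[0]-K[0,2])/K[0,0],(uv[1]-K[1,2])/K[1,1],1]; return T[:3,3]+d*(z-T[2,3])/d[2]
def fit(obs,x0):
    """obs: list of (K,T,Pobj Nx3,uv Nx2); x=(x,y,yaw)"""
    def f(x):
        c,s=np.cos(x[2]),np.sin(x[2]); M=np.array([[c,-s,0],[s,c,0],[0,0,1]])
        return np.concatenate([(proj(K,T,np.array(P)@M.T+[x[0],x[1],0])-uv).ravel() for K,T,P,uv in obs])
    r=least_squares(f,x0,loss="soft_l1"); return r.x,f(r.x).reshape(-1,2).round(1)
E
cat > m1.py <<'E'
from h import *
def cm(pts,crop,off): return np.array([[(u-off[0])/3+crop[0],(v-off[1])/3+crop[1]] for u,v in pts])-1/3
t,s=C["top"],C["side"]
rim=[(.05,.088,.066),(.05,-.088,.066),(-.05,.088,.066),(-.05,-.088,.066)]
o=[(t["K"],t["pose"],rim,cm([(472,25),(658,139),(411,122),(606,232)],(400,150),(380,0))),
   (s["K"],s["pose"],rim,cm([(469,345),(437,545),(345,317),(297,512)],(370,295),(275,305)))]
print("case",*fit(o,[.55,-.15,.5]))
o=[(t["K"],t["pose"],[(.065,.022,.008),(.065,-.022,.008),(-.065,-.022,.008),(-.065,.022,.008),(.045,0,.036),(-.008,0,.048)],
  cm([(614,382),(616,328),(779,345),(775,400),(637,350),(703,355)],(283,250),(600,305))),
 (s["K"],s["pose"],[(.045,0,.036)],cm([(530,331)],(280,232),(490,305)))]
print("plane",*fit(o,[.4,.1,1.6]))
# lid top edge centre line ends, frame top edge as rack frame points: lid y +-91
lid=[(-.024,.091,.121),(-.024,-.091,.121)]
o=[(t["K"],t["pose"],lid,cm([(57,213),(250,83)],(172,175),(0,0))),
   (s["K"],s["pose"],lid,cm([(43,341),(193,413)],(268,150),(0,305)))]
print("rack/lid",*fit(o,[.47,.3,.5]))
for n,uv in dict(block=(480,287),mal=(415,270),sq=(255,310),longp=(350,170),blue=(143,345),free=(545,270),shade=(380,330)).items():
    print(n,ray(t["K"],t["pose"],uv,.02).round(3))
E
python3 m1.py
```

```text
case [ 0.62184863 -0.22322775 -0.56107142] [[ 0.4 -0.4]
 [ 1.7 -0.5]
 [-0.8  1. ]
 [-2.   3.1]
 [ 0.3  0.6]
 [ 1.   0.4]
 [-0.9 -0.2]
 [ 0.5 -1. ]]
plane [0.44527621 0.1043765  1.46829817] [[-0.4 -0.6]
 [ 1.1 -0.3]
 [-0.5 -0.2]
 [-1.1 -0.8]
 [ 0.5  0.5]
 [ 0.4  0.5]
 [-1.1  0.3]]
rack/lid [0.5526677  0.32648449 0.63042984] [[-1.   0.4]
 [ 0.6 -1.7]
 [-0.3 -0.2]
 [-0.1  1.5]]
block [ 0.403 -0.295  0.02 ]
mal [ 0.443 -0.139  0.02 ]
sq [0.343 0.245 0.02 ]
longp [0.693 0.018 0.02 ]
blue [0.257 0.51  0.02 ]
free [ 0.445 -0.452  0.02 ]
shade [ 0.298 -0.054  0.02 ]
```

```bash
cat >> h.py <<'E'
def down(a):  # tool pointing down, tool x at world angle a
    return R.from_matrix(np.array([[np.cos(a),np.sin(a),0],[np.sin(a),-np.cos(a),0],[0,0,-1]]))
def plan(wps,p0=None,r0=None,show=True):
    """wps: list of (name,pos,R); prints shift/turn fractions leg by leg, and rows needed"""
    if p0 is None:
        from bench import state
        s=state(); p0,r0=s["tcp_pos"],R.from_rotvec(s["eef_rot"])
    for n,p,r in wps:
        sh=(r0.inv().apply(np.array(p)-p0)/.25).round(3); w=((r0.inv()*r).as_rotvec()/(np.pi/2)).round(3)
        rows=max(np.linalg.norm(sh)*250/50,np.linalg.norm(w)*90/8.59)
        print(n,list(sh),list(w),"rows %.1f"%rows)
        p0=p0+r0.apply(sh*.25); r0=r0*R.from_rotvec(w*np.pi/2)
    return p0,r0
E
python3 - <<'E'
from h import *
plan([("mid",[.34,.34,.22],down(2.0)),("hi",[.4445,.0965,.16],down(1.468))])
E
```

```text
mid [np.float64(-0.673), np.float64(-0.697), np.float64(-0.059)] [np.float64(-0.001), np.float64(0.0), np.float64(0.454)] rows 4.9
hi [np.float64(-1.06), np.float64(-0.026), np.float64(0.24)] [np.float64(0.001), np.float64(-0.0), np.float64(0.339)] rows 5.4
```

Call:
send_rows(
  targets=[-0.673,-0.697,-0.059,0,0,0.454,-1,-0.673,-0.697,-0.059,0,0,0.454,-1,-0.673,-0.697,-0.059,0,0,0.454,-1,-0.673,-0.697,-0.059,0,0,0.454,-1,-0.673,-0.697,-0.059,0,0,0.454,-1,-0.673,-0.697,-0.059,0,0,0.454,-1,-0.673,-0.697,-0.059,0,0,0.454,-1,-0.673,-0.697,-0.059,0,0,0.454,-1],
)

```text
time: 0.95
tcp_pos: [0.3396, 0.3412, 0.2201]
eef_rot: [-1.694, -2.646, 0.0]
ft_force: [-0.4, -0.6, -0.8]
gripper_width: 0.094
grasp_force: 0.0
```

Call:
send_rows(
  targets=[-1,-0.026,0.24,0,0,0.339,-1,-1,-0.026,0.24,0,0,0.339,-1,-1,-0.026,0.24,0,0,0.339,-1,-1,-0.026,0.24,0,0,0.339,-1,-1,-0.026,0.24,0,0,0.339,-1,-1,-0.026,0.24,0,0,0.339,-1,-1,-0.026,0.24,0,0,0.339,-1,-1,-0.026,0.24,0,0,0.339,-1],
)

```text
time: 1.75
tcp_pos: [0.4381, 0.1119, 0.1602]
eef_rot: [-2.33, -2.107, 0.0]
ft_force: [-0.1, -0.7, 0.0]
gripper_width: 0.0938
grasp_force: 0.0
```

```bash
cat >> h.py <<'E'
def wrist(name):
    from bench import state,read_camera
    s=state(); d=read_camera("wrist"); T=np.eye(4); T[:3,:3]=R.from_rotvec(s["eef_rot"]).as_matrix(); T[:3,3]=s["tcp_pos"]
    T=T@d["hand_eye"]; cv2.imwrite(f"pics/{name}.png",d["color"]); np.savez(f"{name}.npz",K=d["K"],pose=T)
    print("t",s["time"],s["joint_positions"].round(3),s["tcp_pos"].round(4),s["eef_rot"].round(3),s["ft_force"].round(1),"w",round(s["gripper_width"],4),s["grasp_force"]); return T
E
python3 -c "
from h import *; wrist('w1')"
```

```text
t 1.75 [-0.72   0.172  0.444  2.085 -0.093  0.904 -0.324] [0.4381 0.1119 0.1602] [-2.33  -2.107  0.   ] [-0.1 -0.7  0. ] w 0.0938 0.0
```

View pics/w1.png

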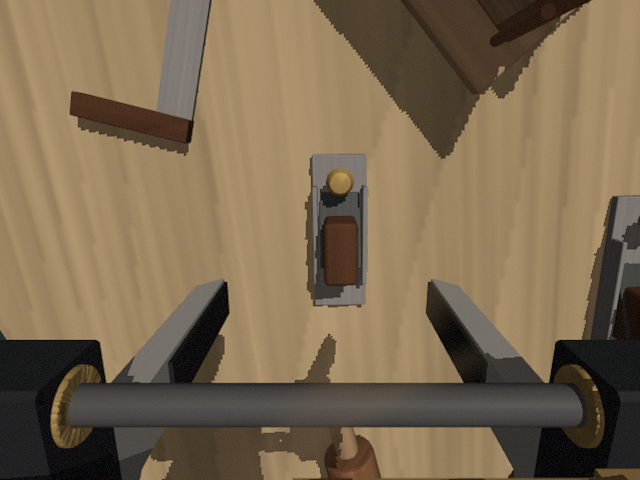

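The wrist picture shows the short plane upright: sole corners (312,154), (366,154), (314,305) and (365,305), knob top (340,181), cap top centre (341,251).

```bash
python3 - <<'E'
from h import *
w=np.load("w1.npz")
P=[(.065,.022,.008),(.065,-.022,.008),(-.065,.022,.008),(-.065,-.022,.008),(.045,0,.036),(-.033,.013,.048),(-.033,-.013,.048),(.017,.013,.048),(.017,-.013,.048)]
x,r=fit([(w["K"],w["pose"],P,np.array([(312,154),(366,154),(314,305),(365,305),(340,181),(326,284),(356,284),(326,217),(356,217)],float))],[.445,.104,1.47])
print(x,r.tolist())
a=x[2]; u=np.array([np.cos(a),np.sin(a)]); g=x[:2]-.008*u
# case target: plane origin on case centre, plane x along +y case
cx,cy,cyaw=.62185,-.22323,-.56107
b=cyaw+np.pi/2; ub=np.array([np.cos(b),np.sin(b)]); gc=np.array([cx,cy])-.008*ub
p,r=plan([("pre",[*g,.08],down(a)),("down",[*g,.027],down(a)),("lift",[*g,.20],down(a)),("tocase",[*gc,.20],down(b))])
print(p,r.as_rotvec())
E
```

```text
[0.44912465 0.10856351 1.48259493] [[-0.7, -2.1], [0.6, -2.7], [0.5, -1.7], [-0.5, -2.2], [0.1, -0.2], [-2.1, 1.5], [2.0, 1.1], [-3.0, 4.3], [2.5, 3.9]]
pre [np.float64(-0.042), np.float64(0.046), np.float64(0.321)] [np.float64(-0.0), np.float64(-0.0), np.float64(-0.007)] rows 1.6
down [np.float64(0.0), np.float64(-0.0), np.float64(0.212)] [np.float64(-0.0), np.float64(-0.0), np.float64(-0.0)] rows 1.1
lift [np.float64(0.0), np.float64(-0.0), np.float64(-0.692)] [np.float64(-0.0), np.float64(-0.0), np.float64(-0.0)] rows 3.5
tocase [np.float64(-1.257), np.float64(0.791), np.float64(-0.0)] [np.float64(-0.0), np.float64(-0.0), np.float64(0.301)] rows 7.4
[ 0.61763145 -0.22999534  0.19999611] [-2.74989737e+00 -1.51883724e+00  1.76025422e-05]
```

Call:
send_rows(
  targets=[-0.042,0.046,0.321,0,0,-0.007,-1,-0.042,0.046,0.321,0,0,-0.007,-1,-0.042,0.046,0.321,0,0,-0.007,-1,-0.042,0.046,0.42,0,0,-0.007,-1,-0.042,0.046,0.533,0,0,-0.007,-1,-0.042,0.046,0.533,0,0,-0.007,-1],
)

```text
time: 2.4
tcp_pos: [0.4476, 0.0998, 0.0263]
eef_rot: [-2.318, -2.118, 0.004]
ft_force: [-0.1, 0.5, 0.9]
gripper_width: 0.0941
grasp_force: 0.0
```

Call:
send_rows(
  targets=[0,0,0,0,0,0,1,0,0,0,0,0,0,1,0,0,0,0,0,0,1,0,0,0,0,0,0,1,0,0,0,0,0,0,1,0,0,0,0,0,0,1,0,0,0,0,0,0,1,0,0,0,0,0,0,1],
)

```text
time: 3.2
tcp_pos: [0.4487, 0.0987, 0.027]
eef_rot: [2.321, 2.117, -0.0]
ft_force: [0.1, 0.3, -0.0]
gripper_width: 0.0332
grasp_force: 0.0
```

Call:
send_rows(
  targets=[0,0,-0.1,0,0,0,1,0,0,-0.25,0,0,0,1,0,0,-0.4,0,0,0,1,0,0,-0.55,0,0,0,1,0,0,-0.692,0,0,0,1,0,0,-0.692,0,0,0,1,0,0,-0.692,0,0,0,1],
)

```text
time: 3.9
tcp_pos: [0.4488, 0.0989, 0.2002]
eef_rot: [2.321, 2.118, 0.002]
ft_force: [-0.4, 0.4, -0.9]
gripper_width: 0.0001
grasp_force: 0.0
```

The fingers had not finished closing before the lift, so I'm checking the plane and reopening.

Call:
send_rows(
  targets=[0,0,0,0,0,0,-1,0,0,0,0,0,0,-1,0,0,0,0,0,0,-1,0,0,0,0,0,0,-1,0,0,0,0,0,0,-1,0,0,0,0,0,0,-1,0,0,0,0,0,0,-1,0,0,0,0,0,0,-1],
)

```text
time: 4.7
tcp_pos: [0.4487, 0.0987, 0.2]
eef_rot: [2.321, 2.117, -0.0]
ft_force: [-0.6, -0.2, 0.5]
gripper_width: 0.0611
grasp_force: 0.0
```

```bash
python3 -c "
from h import *; wrist('w2')
w=np.load('w2.npz'); a=1.4826
M=np.array([[np.cos(a),-np.sin(a),0],[np.sin(a),np.cos(a),0],[0,0,1]])
P=np.array([(.065,.022,.008),(.065,-.022,.008),(-.065,.022,.008),(-.065,-.022,.008),(.045,0,.036)])@M.T+[.4491,.1086,0]
im=cv2.imread('pics/w2.png')
for u,v in proj(w['K'],w['pose'],P): cv2.circle(im,(int(round(u)),int(round(v))),2,(255,0,255),-1); print(u,v)
cv2.imwrite('pics/w2c.png',cv2.resize(im[120:330,180:500],None,fx=2,fy=2))"
```

```text
t 4.7 [-0.726  0.13   0.481  2.028 -0.071  1.    -0.301] [0.4487 0.0987 0.2   ] [ 2.321  2.117 -0.   ] [-0.6 -0.2  0.5] w 0.0611 0.0
300.01469805624475 135.65613492296222
349.84621975300877 135.52086836682807
302.69727823567047 274.81529704814153
348.254984351697 274.6819206301715
324.8936956452844 160.6983300756193
```

View pics/w2c.png

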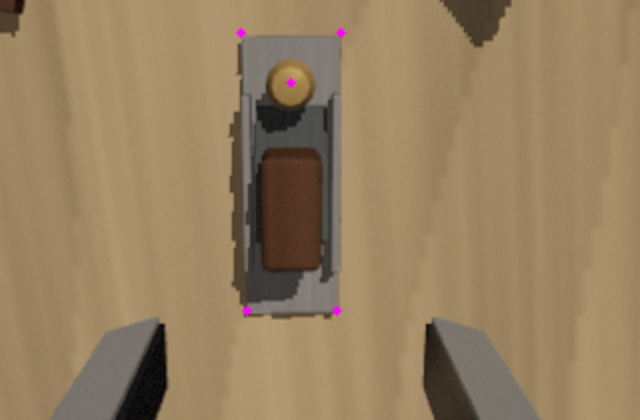

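The plane stands unmoved, its outline matching the fit. Going down again with a longer close.

Call:
send_rows(
  targets=[0,0,0.2,0,0,0,-0.2,0,0,0.4,0,0,0,-0.2,0,0,0.55,0,0,0,-0.2,0,0,0.692,0,0,0,-0.2,0,0,0.692,0,0,0,-0.2,0,0,0.692,0,0,0,1,0,0,0.692,0,0,0,1,0,0,0.692,0,0,0,1],
)

```text
time: 5.55
tcp_pos: [0.4498, 0.0992, 0.0286]
eef_rot: [2.32, 2.117, 0.004]
ft_force: [-0.4, -0.5, -0.5]
gripper_width: 0.036
grasp_force: 0.0
```

Call:
send_rows(
  targets=[0,0,0,0,0,0,1,0,0,0,0,0,0,1,0,0,0,0,0,0,1,0,0,0,0,0,0,1,0,0,0,0,0,0,1,0,0,0,0,0,0,1,0,0,0,0,0,0,1],
)

```text
time: 6.25
tcp_pos: [0.4489, 0.0991, 0.0279]
eef_rot: [-2.32, -2.117, -0.002]
ft_force: [-5.4, -0.0, 17.4]
gripper_width: 0.0255
grasp_force: 30.0
```

Call:
send_rows(
  targets=[0,0,-0.05,0,0,0,1,0,0,-0.15,0,0,0,1,0,0,-0.25,0,0,0,1,0,0,-0.4,0,0,0,1,0,0,-0.55,0,0,0,1,0,0,-0.692,0,0,0,1,0,0,-0.692,0,0,0,1],
)

```text
time: 6.95
tcp_pos: [0.4505, 0.099, 0.2046]
eef_rot: [2.32, 2.116, 0.01]
ft_force: [-0.1, 1.0, -5.1]
gripper_width: 0.0257
grasp_force: 30.0
```

Call:
send_rows(
  targets=[-0.2,0.1,0,0,0,0,1,-0.4,0.2,0,0,0,0.1,1,-0.5,0.3,0,0,0,0.15,1,-0.6,0.4,0,0,0,0.2,1,-0.7,0.5,0,0,0,0.301,1,-0.7,0.5,0,0,0,0.301,1,-0.7,0.5,0,0,0,0.301,1],
)

```text
time: 7.65
tcp_pos: [0.5566, -0.0876, 0.1992]
eef_rot: [-2.753, -1.513, 0.003]
ft_force: [0.1, 0.6, -4.9]
gripper_width: 0.0258
grasp_force: 30.0
```

```bash
python3 -c "
from h import *; wrist('w3')
w=np.load('w3.npz')
im=cv2.imread('pics/w3.png')
cv2.imwrite('pics/w3.png',im)
rim=np.array([(.05,.088,.066),(.05,-.088,.066),(-.05,.088,.066),(-.05,-.088,.066)]);a=-.56107
M=np.array([[np.cos(a),-np.sin(a),0],[np.sin(a),np.cos(a),0],[0,0,1]])
print(proj(w['K'],w['pose'],rim@M.T+[.62185,-.22323,0]))"
```

```text
t 7.65 [-0.442  0.376  0.686  1.794 -0.267  1.069 -0.225] [ 0.5566 -0.0876  0.1992] [-2.753 -1.513  0.003] [ 0.1  0.6 -4.9] w 0.0258 29.992136657238007
[[552.72402764 223.47628658]
 [525.16936848 415.08948469]
 [425.3932546  223.92810398]
 [413.79424649 415.4452716 ]]
```

View pics/w3.png

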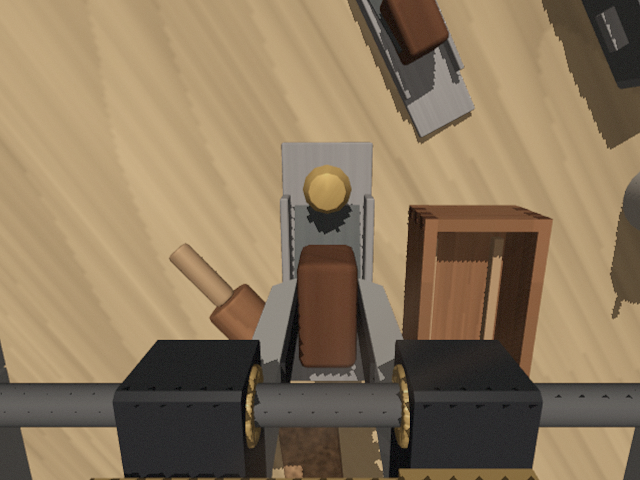

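The plane hangs level in the fingers. The case's +y rim corners show at (421,219) and (550,219), about 3-4 px from prediction. I'll move to where the whole rim is in view.

```bash
python3 - <<'E'
from h import *
b=-.56107+np.pi/2; ub=np.array([np.cos(b),np.sin(b)]); c=np.array([.62185,-.22323])
plan([("view",[*(c-.17*ub),.24],down(b))])
E
```

```text
view [np.float64(-1.002), np.float64(0.514), np.float64(-0.162)] [np.float64(-0.001), np.float64(0.001), np.float64(-0.002)] rows 5.7
```

Call:
send_rows(
  targets=[-0.1,0.05,-0.162,0,0,0,1,-0.3,0.15,-0.162,0,0,0,1,-0.5,0.25,-0.162,0,0,0,1,-0.7,0.35,-0.162,0,0,0,1,-0.85,0.45,-0.162,0,0,0,1,-1,0.514,-0.162,0,0,0,1,-1,0.514,-0.162,0,0,0,1,-1,0.514,-0.162,0,0,0,1],
)

```text
time: 8.5
tcp_pos: [0.5312, -0.3673, 0.2403]
eef_rot: [-2.752, -1.514, 0.0]
ft_force: [0.4, 1.2, -4.0]
gripper_width: 0.0258
grasp_force: 30.0
```

```bash
cat >> h.py <<'E'
def edgefit(views,segs,x0,rng=(.012,.012,.06),n=40):
    """views: (gray,K,T); segs: Nx2x3 object edges; maximise image gradient across projected edges"""
    from scipy.optimize import differential_evolution
    G=[]
    for g,K,T in views:
        g=cv2.GaussianBlur(g.astype(np.float32),(0,0),1.5); G.append((cv2.Sobel(g,5,1,0)/8,cv2.Sobel(g,5,0,1)/8,K,T))
    t=np.linspace(.03,.97,n)[None,:,None]; P=(segs[:,:1]*(1-t)+segs[:,1:]*t)
    def f(x):
        c,s=np.cos(x[2]),np.sin(x[2]); M=np.array([[c,-s,0],[s,c,0],[0,0,1]]); tot=0
        for gx,gy,K,T in G:
            uv=proj(K,T,P.reshape(-1,3)@M.T+[x[0],x[1],0]).reshape(len(segs),n,2)
            d=uv[:,-1]-uv[:,0]; d/=np.linalg.norm(d,axis=1,keepdims=True)+1e-9
            m=uv.astype(np.float32); a=cv2.remap(gx,m[...,0],m[...,1],1); b=cv2.remap(gy,m[...,0],m[...,1],1)
            v=np.minimum(abs(-a*d[:,1:]+b*d[:,:1]),15); tot-=v.mean()
        return tot
    r=differential_evolution(f,[(a-q,a+q) for a,q in zip(x0,rng)],seed=1,popsize=25,tol=1e-6); return r.x,r.fun,f(x0)
def rect(hx,hy,z):
    c=[(hx,hy,z),(-hx,hy,z),(-hx,-hy,z),(hx,-hy,z)]; return [(c[i],c[(i+1)%4]) for i in range(4)]
E
cat > m2.py <<'E'
from h import *
wrist('w4'); w=np.load('w4.npz'); x0=[.62185,-.22323,-.56107]
V=[(cv2.imread(f"pics/{p}.png",0),d["K"],d["pose"]) for p,d in(("w4",w),("top0",C["top"]),("side0",C["side"]))]
S=np.array(rect(.05,.088,.066)+rect(.04,.078,.066))
for v in (V[:1],V[1:2],V[2:],V): print(edgefit(v,S,x0))
E
python3 m2.py
```

```text
t 8.5 [ 0.05   0.514  0.733  1.536 -0.356  1.23   0.273] [ 0.5312 -0.3673  0.2403] [-2.752 -1.514  0.   ] [ 0.4  1.2 -4. ] w 0.0258 29.998977184295654
(array([ 0.61424318, -0.23309842, -0.56463814]), np.float64(-5.149982436507319), np.float64(-3.3000261867538443))
(array([ 0.62139184, -0.22076947, -0.56569637]), np.float64(-9.882264755515891), np.float64(-9.25874354772798))
(array([ 0.62343069, -0.22308162, -0.55224968]), np.float64(-13.066087561445494), np.float64(-12.668718590018424))
(array([ 0.62137062, -0.22195812, -0.56457072]), np.float64(-26.647670002879686), np.float64(-25.22748832450025))
```

View pics/w4.png

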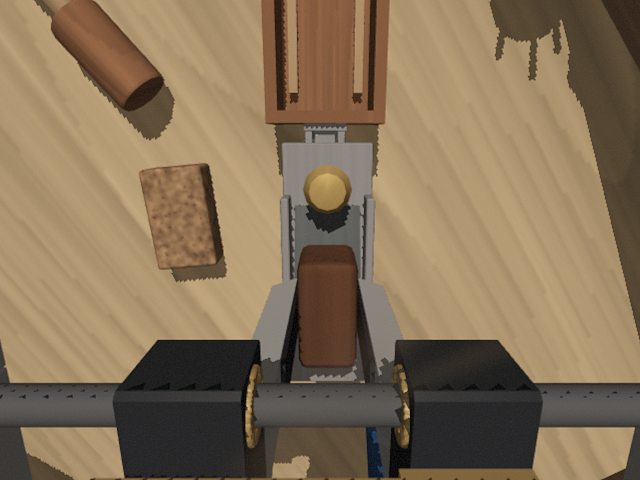

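The picture shows the case's -y end: rim corners at (265,123) and (385,123), sides running up to (262,0) and (389,0), and the hinge bracket at (325,132). The case axis lies nearly under the held plane's axis (327).

```bash
python3 - <<'E'
from h import *
w=np.load('w4.npz'); w3=np.load('w3.npz')
S=[(-.05,-.088,.066),(.05,-.088,.066)]
for x in ([.62137,-.22196,-.56457],[.62185,-.22323,-.56107]):
    c,s=np.cos(x[2]),np.sin(x[2]); M=np.array([[c,-s,0],[s,c,0],[0,0,1]])
    print(proj(w["K"],w["pose"],np.array(S)@M.T+[x[0],x[1],0]).round(1), proj(w3["K"],w3["pose"],np.array([(-.05,.088,.066),(.05,.088,.066)])@M.T+[x[0],x[1],0]).round(1))
t,s_=C["top"],C["side"]
obs=[(w["K"],w["pose"],S,np.array([(265,123),(385.5,123)])),(w3["K"],w3["pose"],[(-.05,.088,.066),(.05,.088,.066)],np.array([(421,219.),(550,219)]))]
print(fit(obs,[.62,-.223,-.56]))
# held plane in tool frame: sole front top corners seen at (282,143),(372,143), cap etc.
he=np.linalg.inv(np.vstack([np.hstack([R.from_rotvec([-2.752,-1.514,0]).as_matrix(),[[.5312],[-.3673],[.2403]]]),[0,0,0,1]]))@w["pose"]
for d in (.016,.020,.024):
    for uv in((282,143),(372,143)): # plane z=d(tool z of sole top surface ~ +.02)
        print(d,ray(w["K"],he,uv,d).round(4))
print('knob',ray(w["K"],he,(327.5,189),-.008).round(4))
E
```

```text
[[265.1 126. ]
 [384.8 126. ]] [[424.5 222.7]
 [551.9 222.7]]
[[266.8 127.2]
 [386.4 126.8]] [[425.4 223.9]
 [552.7 223.5]]
(array([ 0.62190896, -0.21914034, -0.55341484]), array([[-0. ,  0.3],
       [-0.7, -1. ],
       [ 1.1,  1.1],
       [-0.2, -0.3]]))
0.016 [ 0.0726 -0.0208  0.016 ]
0.016 [0.0726 0.021  0.016 ]
0.02 [ 0.0725 -0.0213  0.02  ]
0.02 [0.0725 0.0215 0.02  ]
0.024 [ 0.0724 -0.0217  0.024 ]
0.024 [0.0724 0.0219 0.024 ]
knob [ 0.0543  0.0003 -0.008 ]
```

```bash
python3 - <<'E'
from h import *
b=-.560+np.pi/2; ub=np.array([np.cos(b),np.sin(b)]); c=np.array([.6216,-.2205])-.0075*ub
plan([("over",[*c,.20],down(b)),("in",[*c,.060],down(b)),("rest",[*c,.040],down(b))])
E
```

```text
over [np.float64(0.652), np.float64(-0.007), np.float64(0.162)] [np.float64(-0.0), np.float64(-0.0), np.float64(-0.002)] rows 3.4
in [np.float64(0.0), np.float64(0.0), np.float64(0.56)] [np.float64(-0.0), np.float64(-0.0), np.float64(-0.0)] rows 2.8
rest [np.float64(0.0), np.float64(0.0), np.float64(0.08)] [np.float64(-0.0), np.float64(-0.0), np.float64(-0.0)] rows 0.4
```

Call:
send_rows(
  targets=[0.15,0,0,0,0,0,1,0.3,0,0,0,0,0,1,0.45,-0.005,0.05,0,0,0,1,0.6,-0.007,0.12,0,0,0,1,0.652,-0.007,0.162,0,0,0,1,0.652,-0.007,0.162,0,0,0,1,0.652,-0.007,0.162,0,0,0,1],
)

```text
time: 9.25
tcp_pos: [0.6175, -0.2275, 0.2003]
eef_rot: [-2.751, -1.517, 0.0]
ft_force: [-1.1, -0.8, -4.2]
gripper_width: 0.0261
grasp_force: 30.0
```

Call:
send_rows(
  targets=[0,0,0.1,0,0,0,1,0,0,0.2,0,0,0,1,0,0,0.3,0,0,0,1,0,0,0.4,0,0,0,1,0,0,0.5,0,0,0,1,0,0,0.56,0,0,0,1,0,0,0.56,0,0,0,1,0,0,0.56,0,0,0,1],
)

```text
time: 10.05
tcp_pos: [0.618, -0.229, 0.0612]
eef_rot: [2.752, 1.514, 0.001]
ft_force: [-0.1, -0.5, -2.7]
gripper_width: 0.0256
grasp_force: 30.0
```

Call:
send_rows(
  targets=[0,0,0.02,0,0,0,1,0,0,0.04,0,0,0,1,0,0,0.06,0,0,0,1,0,0,0.075,0,0,0,1,0,0,0.085,0,0,0,1,0,0,0.085,0,0,0,1],
)

```text
time: 10.65
tcp_pos: [0.6176, -0.2283, 0.0385]
eef_rot: [-2.752, -1.515, 0.001]
ft_force: [0.1, 0.3, -3.8]
gripper_width: 0.0259
grasp_force: 30.0
```

Call:
send_rows(
  targets=[0,0,0.004,0,0,0,1,0,0,0.006,0,0,0,1,0,0,0.006,0,0,0,1,0,0,0.006,0,0,0,0.1,0,0,0.006,0,0,0,0.1,0,0,0.006,0,0,0,0.1,0,0,0.006,0,0,0,0.1,0,0,0.006,0,0,0,0.1],
)

```text
time: 11.45
tcp_pos: [0.6178, -0.2283, 0.0372]
eef_rot: [2.752, 1.515, 0.0]
ft_force: [0.2, -0.3, -0.2]
gripper_width: 0.0422
grasp_force: 0.0
```

Call:
send_rows(
  targets=[0,0,-0.05,0,0,0,0.1,0,0,-0.15,0,0,0,0.1,0,0,-0.3,0,0,0,0.1,0,0,-0.5,0,0,0,0.1,0,0,-0.66,0,0,0,0.1,0,0,-0.8,0,0,0,0.1,0,0,-0.8,0,0,0,0.1],
)

```text
time: 12.15
tcp_pos: [0.6192, -0.2295, 0.2432]
eef_rot: [2.748, 1.512, 0.008]
ft_force: [0.0, -0.8, -0.9]
gripper_width: 0.0421
grasp_force: 0.0
```

```bash
python3 - <<'E'
from h import *
wrist('w5'); w=np.load('w5.npz'); g=cv2.imread('pics/w5.png')
c=np.array([.6216,-.2205]);a=-.56; u=np.array([np.cos(a),np.sin(a)]);v=np.array([-u[1],u[0]])
P=lambda x,y,z: proj(w["K"],w["pose"],[[*(c+x*u+y*v),z]])[0].round(0)
print("knob expected",P(0,.045,.046),"front",P(-.022,.065,.018),P(.022,.065,.018),"capc",P(0,-.008,.058))
# brass blob
hsv=cv2.cvtColor(g,cv2.COLOR_BGR2HSV); m=cv2.inRange(hsv,(18,150,90),(32,255,255)); n,l,st,ce=cv2.connectedComponentsWithStats(m)
print([(st[i].tolist(),ce[i].round(1).tolist()) for i in range(1,n) if st[i,4]>80])
# axes for lid: rack pose
r=.63043; ru=np.array([np.cos(r),np.sin(r)])
top=np.array([.5527,.3265])-.024*ru
print("lid top mid",top)
b=r+np.pi/2  # tool x along rack y
p,_=plan([("up",[.55,-.05,.25],down(1.4)),("rk1",[.50,.15,.25],down(1.8)),("rk",[*(top-.0*ru),.25],down(b))]);print(p)
E
```

```text
t 12.15 [-0.175  0.53   0.711  1.5   -0.358  1.238  0.019] [ 0.6192 -0.2295  0.2432] [2.748 1.512 0.008] [ 0.  -0.8 -0.9] w 0.0421 0.0
knob expected [322. 160.] front [299. 137.] [345. 137.] capc [322. 220.]
[]
lid top mid [0.53331342 0.31235219]
up [np.float64(0.458), np.float64(-0.614), np.float64(-0.041)] [np.float64(0.003), np.float64(-0.0), np.float64(-0.251)] rows 3.8
rk1 [np.float64(0.754), np.float64(-0.333), np.float64(0.001)] [np.float64(-0.0), np.float64(-0.0), np.float64(-0.254)] rows 4.1
rk [np.float64(0.603), np.float64(0.277), np.float64(0.001)] [np.float64(0.0), np.float64(-0.0), np.float64(-0.256)] rows 3.3
[0.5332074  0.31241026 0.24987822]
```

```bash
python3 - <<'E'
from h import *
r=.63043; ry=np.array([-np.sin(r),np.cos(r)]); top=np.array([.5333,.3124])
plan([("up",[.55,-.05,.27],down(1.4)),("rk1",[.53,.10,.27],down(1.8)),("rk",[*(top-.08*ry),.27],down(r+np.pi/2))])
E
```

```text
up [np.float64(0.458), np.float64(-0.614), np.float64(-0.121)] [np.float64(0.003), np.float64(-0.0), np.float64(-0.251)] rows 3.9
rk1 [np.float64(0.578), np.float64(-0.18), np.float64(0.001)] [np.float64(-0.0), np.float64(-0.0), np.float64(-0.254)] rows 3.0
rk [np.float64(0.53), np.float64(0.33), np.float64(0.0)] [np.float64(0.0), np.float64(-0.0), np.float64(-0.256)] rows 3.1
```

Call:
send_rows(
  targets=[0.458,-0.614,-0.121,0,0,-0.251,0.1,0.458,-0.614,-0.121,0,0,-0.251,0.1,0.458,-0.614,-0.121,0,0,-0.251,0.1,0.458,-0.614,-0.121,0,0,-0.251,0.1,0.458,-0.614,-0.121,0,0,-0.251,0.1,0.458,-0.614,-0.121,0,0,-0.251,0.1],
)

```text
time: 12.8
tcp_pos: [0.5489, -0.0486, 0.2674]
eef_rot: [-2.4, -2.026, -0.0]
ft_force: [0.2, -0.8, 0.6]
gripper_width: 0.0424
grasp_force: 0.0
```

Call:
send_rows(
  targets=[0.578,-0.18,0,0,0,-0.254,0.1,0.578,-0.18,0,0,0,-0.254,0.1,0.578,-0.18,0,0,0,-0.254,0.1,0.578,-0.18,0,0,0,-0.254,0.1,0.578,-0.18,0,0,0,-0.254,0.1],
)

```text
time: 13.3
tcp_pos: [0.5295, 0.1002, 0.2668]
eef_rot: [-1.954, -2.46, 0.002]
ft_force: [-0.3, -1.1, 0.1]
gripper_width: 0.0423
grasp_force: 0.0
```

Call:
send_rows(
  targets=[0.53,0.33,0,0,0,-0.256,0.1,0.53,0.33,0,0,0,-0.256,0.1,0.53,0.33,0,0,0,-0.256,0.1,0.53,0.33,0,0,0,-0.256,0.1,0.53,0.33,0,0,0,-0.256,0.1,0.53,0.33,0,0,0,-0.256,0.1],
)

```text
time: 13.9
tcp_pos: [0.5804, 0.2455, 0.2672]
eef_rot: [1.429, 2.797, -0.002]
ft_force: [-0.2, -0.2, -0.9]
gripper_width: 0.0422
grasp_force: 0.0
```

```bash
python3 - <<'E'
from h import *
wrist('w6'); a=cv2.imread('pics/w5.png'); b=cv2.imread('pics/w6.png')
o=np.zeros((600,800,3),np.uint8); o[:350,:]=cv2.resize(b[0:280],(800,350)); o[350:,:330]=a[60:310,160:490]
cv2.imwrite('pics/c2.png',o)
E
```

```text
t 13.9 [-0.726  0.396  0.374  1.536 -0.148  1.239  0.297] [0.5804 0.2455 0.2672] [ 1.429e+00  2.797e+00 -2.000e-03] [-0.2 -0.2 -0.9] w 0.0422 0.0
```

View pics/c2.png

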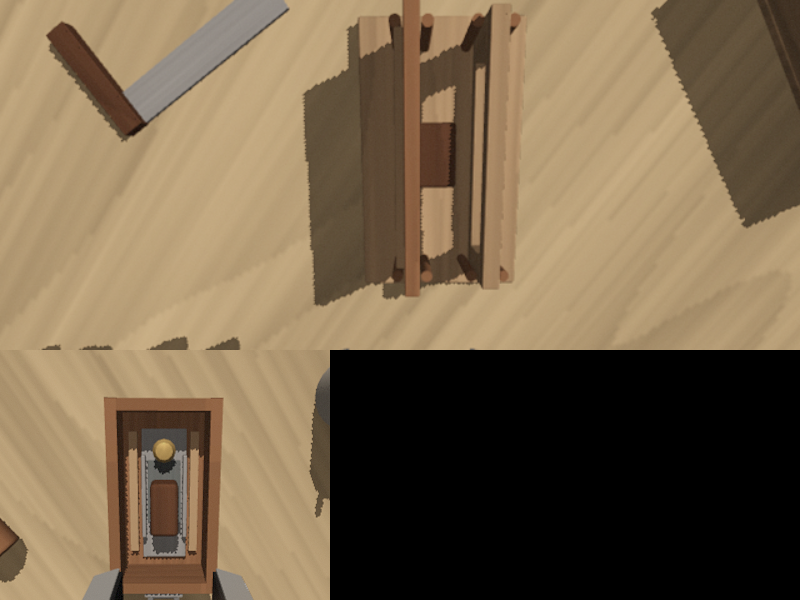

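The lower crop shows the plane upright between the rails with its knob up. The upper one shows the lid's top edge as a strip from (412,0) to (412,296) in the composite, the handle at (437,155) and the frame's top edge at (491,150), with a clear gap for the far finger.

```bash
python3 - <<'E'
from h import *
w=np.load('w6.npz'); K,T=w["K"],w["pose"]
e=ray(K,T,(329.5,236.5),.121); f=ray(K,T,(329,5),.121); h=ray(K,T,(437/1.25,124),.068); h1=ray(K,T,(437/1.25,150),.068)
fr=ray(K,T,(491/1.25,120),.107)
print(e,f,h,fr)
d=(f-e)[:2]; d/=np.linalg.norm(d); yaw=np.arctan2(d[1],d[0])-np.pi/2
mid=e[:2]+.091*d; n=np.array([np.cos(yaw),np.sin(yaw)]); print("yaw",yaw,"mid",mid,"handle along",(h[:2]-e[:2])@d, "frame mid off",(fr[:2]-mid)@n)
np.save("lid.npy",[*mid,yaw])
a=cv2.imread('pics/w5.png',0); w5=np.load('w5.npz')
S=np.array(rect(.05,.088,.066)+rect(.04,.078,.066))
print(edgefit([(a,w5["K"],w5["pose"])],S[[0,1,3,4,5,7]],[.6216,-.2205,-.56]))
V=[(cv2.imread(f"pics/{p}.png",0),d["K"],d["pose"]) for p,d in(("w5",w5),("top0",C["top"]),("side0",C["side"]))]
print(edgefit(V,S,[.6216,-.2205,-.56]))
plan([("over",[*mid,.20],down(yaw+np.pi/2)),("dn",[*mid,.095],down(yaw+np.pi/2))])
E
```

```text
[0.5874596 0.2421894 0.121    ] [0.48662232 0.38023827 0.121     ] [0.54917754 0.32587037 0.068     ] [0.57407237 0.34675436 0.107     ]
yaw 0.6308687990673927 mid [0.53378357 0.31567329] handle along 0.09015421314008193 frame mid off 0.05086688762098804
(array([ 0.62304521, -0.2197271 , -0.56585122]), np.float64(-13.379063474860443), np.float64(-10.034913122732586))
(array([ 0.62295975, -0.22000682, -0.56216503]), np.float64(-32.478365571634555), np.float64(-30.04958281904383))
over [np.float64(0.336), np.float64(0.014), np.float64(0.27)] [np.float64(-0.0), np.float64(0.001), np.float64(-0.003)] rows 2.2
dn [np.float64(-0.0), np.float64(-0.0), np.float64(0.42)] [np.float64(-0.0), np.float64(-0.0), np.float64(0.0)] rows 2.1
```

```bash
cat > kin.py <<'E'
from h import *
import itertools
D=[([-1.1845,.41797,-.01033,1.61421,.00471,1.11069,-.05302],[.25913,.56832,.20481],[-.666801,-3.069835,.00194]),
([-.72,.172,.444,2.085,-.093,.904,-.324],[.4381,.1119,.1602],[-2.33,-2.107,0]),
([-.726,.13,.481,2.028,-.071,1.0,-.301],[.4487,.0987,.2],[2.321,2.117,0]),
([-.442,.376,.686,1.794,-.267,1.069,-.225],[.5566,-.0876,.1992],[-2.753,-1.513,.003]),
([.05,.514,.733,1.536,-.356,1.23,.273],[.5312,-.3673,.2403],[-2.752,-1.514,0]),
([-.175,.53,.711,1.5,-.358,1.238,.019],[.6192,-.2295,.2432],[2.748,1.512,.008]),
([-.726,.396,.374,1.536,-.148,1.239,.297],[.5804,.2455,.2672],[1.429,2.797,-.002])]
def fk(q,p,s):
    o1,h,L1,a1,L2,a2,L3,o7,o6,a3,y0,y2=p
    E=lambda ax,t:R.from_euler(ax,t)
    r=E('z',s[0]*q[0]+o1); x=r.apply([a3,y0,h]); r=r*E('y',q[1])*E('z',s[1]*q[2]); x=x+r.apply([a1,0,L1]); r=r*E('y',q[3]); x=x+r.apply([-a2,y2,0])
    r=r*E('z',s[2]*q[4]); x=x+r.apply([0,0,L2]); r=r*E('y',q[5]+o6)*E('z',s[3]*q[6]+o7); return x+r.apply([0,0,L3]),r
LO=np.array([-2.81,-.39,-1.27,.06,-1.19,.19,-2.82]);HI=np.array([2.81,2.02,1.25,2.57,4.33,2,2.82])
def res(p,s):
    e=[]
    for q,x,w in D:
        X,r=fk(q,p,s); e+=list((X-x)*1000/2); e+=list((R.from_rotvec(w).inv()*r).as_rotvec()*300)
    return np.array(e)
if __name__=="__main__":
    best=None
    for s in itertools.product([-1,1],repeat=4):
      for o7 in (0,1.57,3.14,-1.57):
        r=least_squares(res,[0,.35,.4,0,.4,0,.35,o7,0,0,0,0],args=(s,))
        if best is None or r.cost<best[0]: best=(r.cost,s,r.x)
    print(best); np.savez("kin.npz",s=best[1],p=best[2]); print(np.abs(res(best[2],best[1])).reshape(-1,6).max(0))
E
python3 kin.py
```

```text
(np.float64(0.2658727458670564), (-1, -1, -1, -1), array([ 7.76974565e-05,  3.13005103e-01,  5.01715491e-01, -6.16557628e-05,
        4.69482945e-01,  1.06918703e-04,  3.57671745e-01,  1.57116179e+00,
       -5.59250853e-04,  1.65119267e-04, -1.46447854e-02, -1.62212464e-02]))
[0.14015487 0.19352241 0.11730877 0.16564232 0.25563933 0.36533299]
```

```bash
cat > ik.py <<'E'
from kin import *
k=np.load("kin.npz"); KP,KS=k["p"],k["s"]
def ik(x,r,q0,m=.04):
    def f(q):
        X,rr=fk(q,KP,KS); return np.concatenate([(X-x)*100,(r.inv()*rr).as_rotvec()*30,(q-q0)*.02])
    s=least_squares(f,np.clip(q0,LO+m+.01,HI-m-.01),bounds=(LO+m,HI-m)); X,rr=fk(s.x,KP,KS)
    return s.x,np.linalg.norm(X-x),(r.inv()*rr).magnitude()
def tilt(al,phi):
    z=np.array([np.cos(al)*np.cos(phi),np.sin(al)*np.cos(phi),-np.sin(phi)]); y=np.array([np.cos(al)*np.sin(phi),np.sin(al)*np.sin(phi),np.cos(phi)])
    return R.from_matrix(np.array([np.cross(y,z),y,z]).T)
def tcp(c,al,phi):  # lid flat centre c; far edge on the bench
    h=np.array([np.cos(al),np.sin(al),0]); far=np.array([*c,0])+.053*h; t=tilt(al,phi)
    return far-.092*t.as_matrix()[:,2]+.005*t.as_matrix()[:,1],t
E
python3 - <<'E'
from ik import *
q0=np.array(D[1][0])
for c in [(.47,.07),(.52,.07),(.55,.07),(.44,-.45)]:
  for al in np.deg2rad([-90,-60,-30,0,30,60,90]):
    out=[]; q=q0.copy()
    for ph in np.deg2rad([80,70,60,52,45,40,35]):
        x,t=tcp(c,al,ph); x[2]+=.05 if ph>.9 else 0.01
        q,e,a=ik(x,t,q)
        out.append("%.0f:%s"%(np.rad2deg(ph),"ok" if e<.002 and a<.02 else "%.0fmm%.0fd"%(e*1e3,np.rad2deg(a))))
    print(c,round(np.rad2deg(al)),out,q.round(2))
E
```

```text
(0.47, 0.07) -90 ['80:ok', '70:ok', '60:ok', '52:ok', '45:ok', '40:ok', '35:ok'] [-1.37  1.05  0.91  1.82  0.02  1.13 -2.13]
(0.47, 0.07) -60 ['80:ok', '70:ok', '60:ok', '52:ok', '45:ok', '40:ok', '35:ok'] [-1.63  0.94  0.92  2.17  0.33  0.67 -2.17]
(0.47, 0.07) -30 ['80:ok', '70:ok', '60:ok', '52:ok', '45:ok', '40:4mm1d', '35:8mm2d'] [-1.82  0.92  1.    2.5   1.2   0.23 -2.78]
(0.47, 0.07) 0 ['80:ok', '70:ok', '60:ok', '52:3mm1d', '45:30mm6d', '40:45mm9d', '35:58mm11d'] [ 0.4   0.92 -1.23  2.53  2.08  1.45 -2.32]
(0.47, 0.07) 30 ['80:ok', '70:ok', '60:ok', '52:10mm3d', '45:33mm10d', '40:41mm12d', '35:45mm13d'] [ 1.53  0.8  -1.13  2.46 -1.15  0.23  2.38]
(0.47, 0.07) 60 ['80:ok', '70:ok', '60:ok', '52:ok', '45:ok', '40:ok', '35:ok'] [ 1.14  0.73 -0.74  2.34 -1.15  0.55  2.68]
(0.47, 0.07) 90 ['80:ok', '70:ok', '60:ok', '52:ok', '45:ok', '40:ok', '35:ok'] [ 0.38  0.71  0.05  1.99 -0.96  1.21  2.72]
(0.52, 0.07) -90 ['80:ok', '70:ok', '60:ok', '52:ok', '45:ok', '40:ok', '35:ok'] [-1.31  1.12  0.95  1.71 -0.01  1.15 -2.05]
(0.52, 0.07) -60 ['80:ok', '70:ok', '60:ok', '52:ok', '45:ok', '
[... 1823 characters left out ...]
'35:40mm20d'] [-0.54  0.91  1.21  2.18 -1.15  0.23  0.24]
(0.44, -0.45) -30 ['80:ok', '70:ok', '60:ok', '52:7mm3d', '45:27mm11d', '40:36mm15d', '35:44mm18d'] [ 1.85  0.63 -0.84  2.15 -1.15  0.23  1.91]
(0.44, -0.45) 0 ['80:ok', '70:ok', '60:ok', '52:ok', '45:ok', '40:ok', '35:ok'] [ 1.95  0.88 -0.89  2.11 -1.15  0.32  2.47]
(0.44, -0.45) 30 ['80:ok', '70:ok', '60:ok', '52:ok', '45:ok', '40:ok', '35:ok'] [ 1.24  0.81  0.01  1.73 -1.05  1.19  2.5 ]
(0.44, -0.45) 60 ['80:ok', '70:ok', '60:ok', '52:ok', '45:ok', '40:ok', '35:ok'] [ 1.15  1.    0.01  1.3  -0.73  1.56  2.5 ]
(0.44, -0.45) 90 ['80:ok', '70:ok', '60:ok', '52:ok', '45:ok', '40:ok', '35:ok'] [ 1.01  1.2   0.01  0.87 -0.49  1.92  2.63]
```

```bash
cat > p3.py <<'E'
from ik import *
mx,my,yaw=np.load("lid.npy"); mid=np.array([mx,my]); c=np.array([.48,.09]); al=np.deg2rad(-65)
V=np.pi/2
x50,t50=tcp(c,al,np.deg2rad(50))
hi=x50+[0,0,.06]
W=[("over",[*mid,.20],tilt(yaw,V)),("dn",[*mid,.107],tilt(yaw,V)),("lift",[*mid,.235],tilt(yaw,V)),
("m1",[.51,.22,.235],tilt(np.deg2rad(0),V)),("m2",[.47,.12,.235],tilt(np.deg2rad(-35),V)),("m3",[.47,.12,.235],tilt(al,V)),
("t1",hi,t50),("t2",x50+[0,0,.003],t50)]
if __name__=="__main__":
    q=np.array(D[6][0]); p,r=np.array(D[6][1]),R.from_rotvec(D[6][2])
    for n,x,t in W:
        x=np.array(x); 
        for f in np.linspace(.1,1,10):
            d=(r.inv()*t).as_rotvec(); q,e,a=ik(p+f*(x-p),r*R.from_rotvec(f*d),q,.01)
        p,r=x,t; print(n,x.round(3),"%.1fmm %.2f"%(e*1e3,a),q.round(2))
    plan(W)
E
python3 p3.py
```

```text
over [0.534 0.316 0.2  ] 0.0mm 0.00 [-0.84  0.43  0.34  1.64 -0.15  1.1   0.17]
dn [0.534 0.316 0.107] 0.0mm 0.00 [-0.81  0.53  0.31  1.72 -0.19  0.92  0.2 ]
lift [0.534 0.316 0.235] 0.0mm 0.00 [-0.84  0.4   0.34  1.6  -0.14  1.17  0.16]
m1 [0.51  0.22  0.235] 0.0mm 0.00 [-0.87  0.29  0.49  1.77 -0.15  1.12 -0.33]
m2 [0.47  0.12  0.235] 0.0mm 0.00 [-0.88  0.15  0.63  1.93 -0.1   1.09 -0.82]
m3 [0.47  0.12  0.235] 0.0mm 0.00 [-0.93  0.16  0.69  1.93 -0.11  1.09 -1.33]
t1 [0.479 0.092 0.134] 0.0mm 0.00 [-1.34  0.5   0.75  2.1   0.46  0.87 -2.11]
t2 [0.479 0.092 0.077] 0.0mm 0.00 [-1.3   0.62  0.7   2.11  0.43  0.75 -2.15]
over [np.float64(0.336), np.float64(0.014), np.float64(0.27)] [np.float64(-0.0), np.float64(0.001), np.float64(-0.003)] rows 2.2
dn [np.float64(0.0), np.float64(-0.0), np.float64(0.372)] [np.float64(-0.0), np.float64(-0.0), np.float64(0.0)] rows 1.9
lift [np.float64(0.0), np.float64(-0.0), np.float64(-0.512)] [np.float64(-0.0), np.float64(-0.0), np.float64(0.0)] rows 2.6
m1 [np.float64(-0.252), np.float64(-0.303), np.float64(-0.0)] [np.float64(-0.0), np.float64(-0.0), np.float64(0.402)] rows 4.2
m2 [np.float64(-0.4), np.float64(-0.16), np.float64(-0.0)] [np.float64(-0.001), np.float64(-0.0), np.float64(0.389)] rows 4.1
m3 [np.float64(-0.0), np.float64(0.0), np.float64(-0.0)] [np.float64(0.0), np.float64(-0.0), np.float64(0.333)] rows 3.5
t1 [np.float64(-0.015), np.float64(0.117), np.float64(0.405)] [np.float64(-0.444), np.float64(-0.0), np.float64(0.0)] rows 4.7
t2 [np.float64(0.0), np.float64(-0.147), np.float64(0.174)] [np.float64(-0.0), np.float64(-0.0), np.float64(-0.0)] rows 1.1
```

Call:
send_rows(
  targets=[0.336,0.014,0.15,0,0,-0.003,0.1,0.336,0.014,0.27,0,0,-0.003,0.1,0.336,0.014,0.27,0,0,-0.003,0.1,0.336,0.014,0.4,0,0,-0.003,0.1,0.336,0.014,0.52,0,0,-0.003,0.1,0.336,0.014,0.642,0,0,-0.003,0.1,0.336,0.014,0.642,0,0,-0.003,0.1,0.336,0.014,0.642,0,0,-0.003,0.1],
)

```text
time: 14.75
tcp_pos: [0.5338, 0.3171, 0.1081]
eef_rot: [1.418, 2.803, -0.0]
ft_force: [0.2, 0.1, 0.0]
gripper_width: 0.0421
grasp_force: 0.0
```

Call:
send_rows(
  targets=[0,0,0,0,0,0,1,0,0,0,0,0,0,1,0,0,0,0,0,0,1,0,0,0,0,0,0,1,0,0,0,0,0,0,1,0,0,0,0,0,0,1,0,0,0,0,0,0,1,0,0,0,0,0,0,1],
)

```text
time: 15.55
tcp_pos: [0.5325, 0.3179, 0.1074]
eef_rot: [-1.416, -2.804, 0.002]
ft_force: [-5.4, -3.2, 9.5]
gripper_width: 0.0096
grasp_force: 30.1
```

Gripped on the board (9.6 mm). Lifting, then turning.

Call:
send_rows(
  targets=[0,0,-0.05,0,0,0,1,0,0,-0.15,0,0,0,1,0,0,-0.25,0,0,0,1,0,0,-0.35,0,0,0,1,0,0,-0.45,0,0,0,1,0,0,-0.512,0,0,0,1,0,0,-0.512,0,0,0,1],
)

```text
time: 16.25
tcp_pos: [0.5339, 0.3187, 0.2377]
eef_rot: [1.415, 2.803, 0.005]
ft_force: [-0.0, -0.2, -3.4]
gripper_width: 0.0096
grasp_force: 30.0
```

Call:
send_rows(
  targets=[-0.05,-0.06,0,0,0,0.07,1,-0.1,-0.12,0,0,0,0.14,1,-0.15,-0.18,0,0,0,0.21,1,-0.2,-0.24,0,0,0,0.28,1,-0.252,-0.303,0,0,0,0.35,1,-0.252,-0.303,0,0,0,0.402,1,-0.252,-0.303,0,0,0,0.402,1],
)

```text
time: 16.95
tcp_pos: [0.5091, 0.2222, 0.2345]
eef_rot: [-2.219, -2.224, 0.001]
ft_force: [0.0, 0.5, -2.5]
gripper_width: 0.0099
grasp_force: 30.0
```

Call:
send_rows(
  targets=[-0.08,-0.03,0,0,0,0.07,1,-0.16,-0.06,0,0,0,0.14,1,-0.24,-0.1,0,0,0,0.21,1,-0.32,-0.13,0,0,0,0.28,1,-0.4,-0.16,0,0,0,0.35,1,-0.4,-0.16,0,0,0,0.389,1,-0.4,-0.16,0,0,0,0.389,1],
)

```text
time: 17.65
tcp_pos: [0.4697, 0.1226, 0.2348]
eef_rot: [-2.783, -1.458, 0.0]
ft_force: [0.6, 0.9, -2.5]
gripper_width: 0.0097
grasp_force: 30.0
```

Call:
send_rows(
  targets=[0,0,0,0,0,0.08,1,0,0,0,0,0,0.16,1,0,0,0,0,0,0.24,1,0,0,0,0,0,0.333,1,0,0,0,0,0,0.333,1],
)

```text
time: 18.15
tcp_pos: [0.4699, 0.1231, 0.2347]
eef_rot: [3.064, 0.689, -0.001]
ft_force: [-0.1, 0.5, -2.3]
gripper_width: 0.0096
grasp_force: 30.0
```

```bash
python3 - <<'E'
from p3 import *
from bench import state
s=state(); print(s["joint_positions"].round(2),s["ft_force"],s["gripper_width"],s["tcp_pos"],s["time"]); plan(W[6:])
E
```

```text
[-0.94  0.16  0.69  1.93 -0.11  1.09 -1.33] [-0.05618845  0.50060727 -2.34504818] 0.009628312148522791 [0.4698716  0.12306514 0.23467554] 18.15
t1 [np.float64(-0.02), np.float64(0.127), np.float64(0.404)] [np.float64(-0.444), np.float64(-0.001), np.float64(0.004)] rows 4.7
t2 [np.float64(0.0), np.float64(-0.146), np.float64(0.175)] [np.float64(-0.0), np.float64(-0.0), np.float64(-0.0)] rows 1.1
```

Call:
send_rows(
  targets=[0,0.02,0.07,-0.08,0,0,1,0,0.04,0.14,-0.16,0,0,1,-0.01,0.07,0.21,-0.24,0,0,1,-0.01,0.09,0.28,-0.32,0,0,1,-0.02,0.11,0.35,-0.39,0,0,1,-0.02,0.127,0.404,-0.444,0,0,1,-0.02,0.127,0.404,-0.444,0,0,1],
)

```text
time: 18.85
tcp_pos: [0.4777, 0.0929, 0.1317]
eef_rot: [2.386, 0.551, 0.19]
ft_force: [-0.1, -0.2, -1.6]
gripper_width: 0.0096
grasp_force: 30.0
```

Call:
send_rows(
  targets=[0,-0.04,0.04,0,0,0,1,0,-0.07,0.08,0,0,0,1,0,-0.1,0.12,0,0,0,1,0,-0.13,0.15,0,0,0,1,0,-0.146,0.175,0,0,0,1,0,-0.146,0.175,0,0,0,1,0,-0.146,0.175,0,0,0,1],
)

```text
time: 19.55
tcp_pos: [0.4791, 0.0913, 0.0771]
eef_rot: [2.394, 0.536, 0.195]
ft_force: [-0.7, 0.5, -2.6]
gripper_width: 0.0096
grasp_force: 30.0
```

```bash
python3 - <<'E'
from p3 import *
from bench import state
s=state(); print(s["joint_positions"].round(2),s["ft_force"],s["gripper_width"],s["tcp_pos"],s["time"])
h=np.array([np.cos(al),np.sin(al),0])
plan([("low",x50+[0,0,-.003],t50),("low2",x50+[0,0,-.025],t50),("back",x50+[0,0,-.025]-.05*h,t50),("up",x50-.07*h+[0,0,.10],t50),("over",[.47,.11,.25],tilt(al,V))])
E
```

```text
[-1.27  0.6   0.7   2.12  0.47  0.74 -2.15] [-0.68707821  0.46056204 -2.58575878] 0.00959842310654572 [0.47908143 0.09130721 0.07713735] 19.55
low [np.float64(0.001), np.float64(-0.019), np.float64(0.018)] [np.float64(-0.0), np.float64(-0.002), np.float64(0.002)] rows 0.1
low2 [np.float64(0.0), np.float64(-0.056), np.float64(0.067)] [np.float64(-0.0), np.float64(0.0), np.float64(0.0)] rows 0.4
back [np.float64(0.0), np.float64(-0.154), np.float64(-0.128)] [np.float64(-0.0), np.float64(0.0), np.float64(0.0)] rows 1.0
up [np.float64(-0.0), np.float64(0.26), np.float64(-0.435)] [np.float64(-0.0), np.float64(0.0), np.float64(0.0)] rows 2.5
over [np.float64(-0.003), np.float64(0.349), np.float64(-0.105)] [np.float64(0.444), np.float64(0.0), np.float64(0.0)] rows 4.7
```

Call:
send_rows(
  targets=[0,-0.01,0.01,0,0,0,1,0,-0.014,0.014,0,0,0,1,0,-0.014,0.014,0,0,0,1,0,-0.014,0.014,0,0,0,-1,0,-0.014,0.014,0,0,0,-1,0,-0.014,0.014,0,0,0,-1,0,-0.014,0.014,0,0,0,-1,0,-0.014,0.014,0,0,0,-1],
)

```text
time: 20.35
tcp_pos: [0.4787, 0.0917, 0.072]
eef_rot: [2.394, 0.536, 0.195]
ft_force: [0.8, -0.6, -1.5]
gripper_width: 0.0461
grasp_force: 0.5
```

Call:
send_rows(
  targets=[0,0,0,0,0,0,-1,0,0,0,0,0,0,-1,0,0,0,0,0,0,-1,0,0,0,0,0,0,-1,0,0,0,0,0,0,-1,0,0,0,0,0,0,-1,0,0,0,0,0,0,-1,0,0,0,0,0,0,-1],
)

```text
time: 21.15
tcp_pos: [0.4788, 0.0918, 0.0721]
eef_rot: [2.394, 0.537, 0.195]
ft_force: [-0.6, -0.2, -1.6]
gripper_width: 0.0943
grasp_force: 0.5
```

```bash
python3 - <<'E'
from h import *
from bench import read_camera
wrist('w7'); d=read_camera("side"); cv2.imwrite('pics/s7.png',d["color"])
o=np.zeros((480,800,3),np.uint8); w=cv2.imread('pics/w7.png'); o[:360,:480]=cv2.resize(w,(480,360)); o[:480,480:800]=cv2.resize(d["color"][140:380,220:380],(320,480)); cv2.imwrite('pics/c7.png',o)
E
```

```text
t 21.15 [-1.263  0.61   0.693  2.124  0.469  0.731 -2.151] [0.4788 0.0918 0.0721] [2.394 0.537 0.195] [-0.6 -0.2 -1.6] w 0.0943 0.45549624832347035
```

View pics/c7.png

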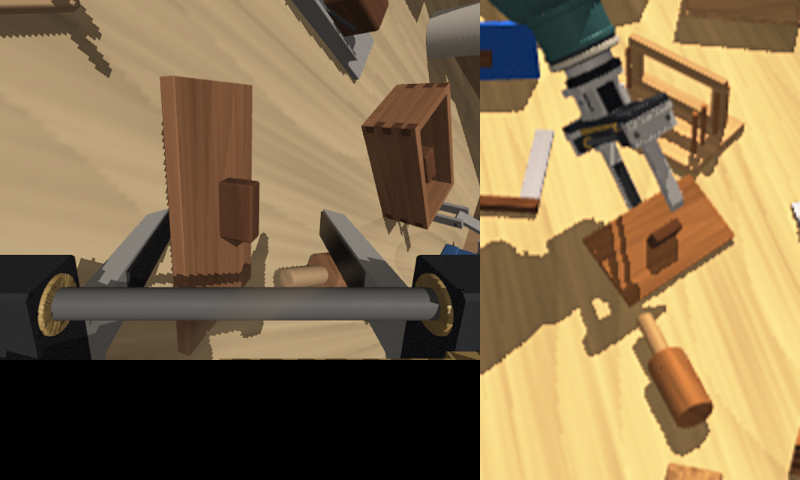

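The lid lies handle up, its near edge resting on the lower open finger (wrist crop around (210,200), side crop around (655,240)). Lowering and drawing back.

Call:
send_rows(
  targets=[0,-0.02,0.025,0,0,0,-1,0,-0.04,0.05,0,0,0,-1,0,-0.06,0.072,0,0,0,-1,0,-0.06,0.072,0,0,0,-1,0,-0.1,0.035,0,0,0,-1,0,-0.15,-0.005,0,0,0,-1,0,-0.21,-0.061,0,0,0,-1,0,-0.21,-0.061,0,0,0,-1],
)

```text
time: 22.05
tcp_pos: [0.4566, 0.1411, 0.0499]
eef_rot: [2.395, 0.542, 0.197]
ft_force: [-0.3, -0.5, -0.6]
gripper_width: 0.0938
grasp_force: 0.0
```

Call:
send_rows(
  targets=[0,0,-0.1,0,0,0,-1,0,0.05,-0.25,0,0,0,-1,0,0.15,-0.4,0,0,0,-1,0,0.26,-0.5,0,0,0,-1,0,0.26,-0.5,0,0,0,-1],
)

```text
time: 22.55
tcp_pos: [0.4454, 0.1659, 0.1911]
eef_rot: [2.399, 0.535, 0.2]
ft_force: [0.1, 0.4, 0.1]
gripper_width: 0.0938
grasp_force: 0.0
```

```bash
python3 - <<'E'
from p3 import *
from bench import state
s=state(); print(s["joint_positions"].round(2),s["ft_force"],s["gripper_width"],s["tcp_pos"],s["time"])
h=np.array([np.cos(al),np.sin(al)]); q=c-.0*h
lx=np.array([-h[1],h[0]])  # +90
tx=tilt(al,V).as_matrix()[:2,0]; print("tool x",tx)
plan([("over",[*(c-.11*tx),.26],tilt(al,V))])
E
```

```text
[-1.44  0.39  0.71  2.02  0.46  1.09 -2.14] [0.05685366 0.43593616 0.06476755] 0.09382384714401326 [0.44541664 0.16586119 0.19106527] 22.55
tool x [0.90630779 0.42261826]
over [np.float64(-0.443), np.float64(0.433), np.float64(-0.002)] [np.float64(0.442), np.float64(-0.004), np.float64(0.002)] rows 4.6
```

Call:
send_rows(
  targets=[-0.06,0.08,0,0.08,0,0,-1,-0.12,0.16,0,0.16,0,0,-1,-0.18,0.24,0,0.24,0,0,-1,-0.24,0.32,0,0.32,0,0,-1,-0.3,0.4,0,0.4,0,0,-1,-0.323,0.433,-0.002,0.442,-0.004,0.002,-1,-0.323,0.433,-0.002,0.442,-0.004,0.002,-1,-0.323,0.433,-0.002,0.442,-0.004,0.002,-1],
)

```text
time: 23.35
tcp_pos: [0.4064, 0.0558, 0.2573]
eef_rot: [3.063, 0.678, -0.006]
ft_force: [-0.5, 0.9, 0.3]
gripper_width: 0.0942
grasp_force: 0.0
```

```bash
python3 - <<'E'
from h import *
from bench import read_camera
wrist('w8'); w=np.load('w8.npz'); g=cv2.imread('pics/w8.png')
d={n:read_camera(n) for n in("top","side")}
for n in d: cv2.imwrite(f"pics/{n}8.png",d[n]["color"])
z=.006
S=np.array(rect(.053,.091,z+.01)+rect(.008,.022,z+.037))
al=np.deg2rad(-65); x0=[.48,.09,al+np.pi] # lid x axis: near edge is -x => x along heading
x0[2]=al
V=[(cv2.imread(f"pics/{p}8.png",0),k["K"],k["pose"]) for p,k in(("w",w),("top",d["top"]),("side",d["side"]))]
for v in(V[:1],V[1:2],V[2:],V[:1]+V[2:]): print(edgefit(v,S,x0,(.05,.05,.3)))
E
```

```text
t 23.35 [-1.172 -0.096  0.916  2.062  0.089  1.144 -1.43 ] [0.4064 0.0558 0.2573] [ 3.063  0.678 -0.006] [-0.5  0.9  0.3] w 0.0942 0.0
(array([ 0.48153312,  0.08201833, -1.13017224]), np.float64(-6.395185308430927), np.float64(-1.3944937173328573))
(array([ 0.47613243,  0.13999969, -0.92278399]), np.float64(-5.989122419097443), np.float64(-3.374923276199182))
(array([ 0.48223692,  0.08035769, -1.13686528]), np.float64(-11.539962967084087), np.float64(-6.0077164721212535))
(array([ 0.48155685,  0.08190298, -1.12727159]), np.float64(-17.678250940631692), np.float64(-7.402210189454111))
```

```bash
python3 - <<'E'
from ik import *
V=np.pi/2; l=[.4816,.082]; a=-1.1285; cc=np.array([.6230,-.2199]); ca=-.5645
plan([("pre",[*l,.08],tilt(a,V)),("dn",[*l,.020],tilt(a,V)),("lift",[*l,.22],tilt(a,V)),("m1",[.55,-.06,.22],tilt(-.85,V)),("over",[*cc,.22],tilt(ca,V))])
E
```

```text
pre [np.float64(0.32), np.float64(0.032), np.float64(0.706)] [np.float64(0.003), np.float64(0.004), np.float64(-0.003)] rows 3.9
dn [np.float64(0.0), np.float64(-0.0), np.float64(0.24)] [np.float64(-0.0), np.float64(-0.0), np.float64(0.0)] rows 1.2
lift [np.float64(0.001), np.float64(-0.0), np.float64(-0.8)] [np.float64(-0.0), np.float64(-0.0), np.float64(0.0)] rows 4.0
m1 [np.float64(0.004), np.float64(0.63), np.float64(0.0)] [np.float64(-0.0), np.float64(-0.0), np.float64(-0.177)] rows 3.2
over [np.float64(-0.203), np.float64(0.673), np.float64(0.0)] [np.float64(0.0), np.float64(-0.0), np.float64(-0.182)] rows 3.5
```

Call:
send_rows(
  targets=[0.1,0.01,0.15,0,0,0,-0.2,0.2,0.02,0.33,0,0,0,-0.2,0.32,0.032,0.5,0.003,0.004,-0.003,-0.2,0.32,0.032,0.68,0.003,0.004,-0.003,-0.2,0.32,0.032,0.8,0.003,0.004,-0.003,-0.2,0.32,0.032,0.9,0.003,0.004,-0.003,-0.2,0.32,0.032,0.94,0.003,0.004,-0.003,-0.2,0.32,0.032,0.94,0.003,0.004,-0.003,-0.2],
)

```text
time: 24.3
tcp_pos: [0.4811, 0.0808, 0.0213]
eef_rot: [-3.065, -0.687, 0.002]
ft_force: [0.3, -0.4, 0.4]
gripper_width: 0.0564
grasp_force: 0.0
```

Call:
send_rows(
  targets=[0,0,0,0,0,0,1,0,0,0,0,0,0,1,0,0,0,0,0,0,1,0,0,0,0,0,0,1,0,0,0,0,0,0,1,0,0,0,0,0,0,1,0,0,0,0,0,0,1,0,0,0,0,0,0,1],
)

```text
time: 25.1
tcp_pos: [0.4819, 0.081, 0.0224]
eef_rot: [-3.064, -0.686, -0.002]
ft_force: [-1.2, 1.3, 8.2]
gripper_width: 0.0157
grasp_force: 30.0
```

Call:
send_rows(
  targets=[0,0,0,0,0,0,1,0,0,0,0,0,0,1],
)

```text
time: 25.3
tcp_pos: [0.482, 0.0809, 0.0224]
eef_rot: [-3.064, -0.686, -0.002]
ft_force: [-1.8, 0.7, 8.3]
gripper_width: 0.0155
grasp_force: 30.0
```

Call:
send_rows(
  targets=[0,0,-0.06,0,0,0,1,0,0,-0.2,0,0,0,1,0,0,-0.35,0,0,0,1,0,0,-0.5,0,0,0,1,0,0,-0.65,0,0,0,1,0,0,-0.8,0,0,0,1,0,0,-0.8,0,0,0,1],
)

```text
time: 26.0
tcp_pos: [0.4833, 0.0802, 0.2264]
eef_rot: [-3.062, -0.684, -0.01]
ft_force: [0.6, -0.9, -3.4]
gripper_width: 0.0152
grasp_force: 30.0
```

Call:
send_rows(
  targets=[0,0.15,0,0,0,-0.04,1,0,0.3,0,0,0,-0.08,1,0,0.45,0,0,0,-0.12,1,0,0.55,0,0,0,-0.15,1,0.004,0.63,0,0,0,-0.177,1,0.004,0.63,0,0,0,-0.177,1],
)

```text
time: 26.6
tcp_pos: [0.5496, -0.0646, 0.2216]
eef_rot: [-2.942, -1.1, -0.0]
ft_force: [-0.5, 0.9, -2.7]
gripper_width: 0.0157
grasp_force: 30.0
```

Call:
send_rows(
  targets=[-0.05,0.15,0,0,0,-0.04,1,-0.1,0.3,0,0,0,-0.08,1,-0.14,0.45,0,0,0,-0.12,1,-0.17,0.55,0,0,0,-0.15,1,-0.203,0.673,0,0,0,-0.182,1,-0.203,0.673,0,0,0,-0.182,1,-0.203,0.673,0,0,0,-0.182,1,-0.203,0.673,0,0,0,-0.182,1],
)

```text
time: 27.4
tcp_pos: [0.6221, -0.2202, 0.2214]
eef_rot: [-2.751, -1.512, -0.002]
ft_force: [-0.4, 0.7, -2.8]
gripper_width: 0.0157
grasp_force: 30.0
```

```bash
cat > m9.py <<'E'
from h import *
from bench import state,read_camera
T=wrist('w9'); s=state(); w=np.load('w9.npz')
T0=np.eye(4);T0[:3,:3]=R.from_rotvec(s["eef_rot"]).as_matrix();T0[:3,3]=s["tcp_pos"]
d={n:read_camera(n) for n in("top","side")}
for n in d: cv2.imwrite(f"pics/{n}9.png",d[n]["color"])
zl=s["tcp_pos"][2]-.0164; x0=[*s["tcp_pos"][:2],-.5645]
S=np.array(rect(.053,.091,zl+.01)+rect(.008,.022,zl+.037))
W=(cv2.imread("pics/w9.png",0),w["K"],w["pose"]); t=[(cv2.imread(f"pics/{n}9.png",0),d[n]["K"],d[n]["pose"]) for n in d]
print("w",edgefit([W],S[[0,1,3,4]],x0,(.008,.008,.05))); print("side",edgefit(t[1:],S[:4],x0,(.01,.01,.05))); print("all",edgefit([W]+t[1:],S[:4],x0,(.01,.01,.05)))
E
python3 m9.py
```

```text
t 27.4 [-0.24   0.581  0.801  1.52  -0.435  1.226  0.062] [ 0.6221 -0.2202  0.2214] [-2.751e+00 -1.512e+00 -2.000e-03] [-0.4  0.7 -2.8] w 0.0157 29.999138116836548
w (array([ 0.62638337, -0.21390238, -0.5640023 ]), np.float64(-6.641058937044988), np.float64(-6.215749868015227))
side (array([ 0.61845871, -0.22848451, -0.56261901]), np.float64(-11.85704150802439), np.float64(-9.105753276832843))
all (array([ 0.62220634, -0.2207339 , -0.56197202]), np.float64(-15.700728159540219), np.float64(-15.117397204681616))
```

```bash
python3 - <<'E'
from h import *
w=np.load('w9.npz'); g=cv2.cvtColor(cv2.imread('pics/w9.png'),cv2.COLOR_BGR2Lab).astype(int)
p=np.array([.6221,-.2202]);a=-.5635;u=np.array([np.cos(a),np.sin(a)]);v=np.array([-u[1],u[0]])
for z in(.215,.205): print("front",z,[proj(w["K"],w["pose"],[[*(p+x*u+.091*v),z]])[0].round(1).tolist() for x in(-.053,0,.053)], "per 5mm",proj(w["K"],w["pose"],[[*(p+.096*v),z]])[0].round(1))
r0=int(proj(w["K"],w["pose"],[[*(p+.091*v),.215]])[0][1])
for c in(250,300,350,400): print(c,[(r,*g[r,c-3:c+4].mean(0).astype(int)) for r in range(r0-24,r0+25,3)])
he=proj(w["K"],w["pose"],[[*(p+.022*v),.242]])[0]; print("handle front exp",he)
E
```

```text
front 0.215 [[203.5, 99.9], [326.2, 99.7], [449.0, 99.4]] per 5mm [326.2  87.4]
front 0.205 [[209.9, 101.7], [326.3, 101.5], [442.7, 101.3]] per 5mm [326.3  89.9]
250 [(75, np.int64(169), np.int64(131), np.int64(151)), (78, np.int64(169), np.int64(131), np.int64(151)), (81, np.int64(169), np.int64(131), np.int64(152)), (84, np.int64(171), np.int64(131), np.int64(152)), (87, np.int64(173), np.int64(131), np.int64(152)), (90, np.int64(175), np.int64(131), np.int64(152)), (93, np.int64(178), np.int64(131), np.int64(152)), (96, np.int64(179), np.int64(131), np.int64(152)), (99, np.int64(182), np.int64(131), np.int64(152)), (102, np.int64(111), np.int64(141), np.int64(151)), (105, np.int64(107), np.int64(141), np.int64(151)), (108, np.int64(109), np.int64(141), np.int64(151)), (111, np.int64(107), np.int64(142), np.int64(151)), (114, np.int64(108), np.int64(141), np.int64(151)), (117, np.int64(109), np.int64(141), np.int64(151)), (120, np.int64(109), np.int64(141), np.int64(152)), (123, np.int64(108), np.int64(141), np.int64(151))]
300 [(75, np.int64(178), np.int64(131), np.int64(152)), (
[... 1927 characters left out ...]
68), np.int64(132), np.int64(151)), (90, np.int64(165), np.int64(131), np.int64(151)), (93, np.int64(163), np.int64(131), np.int64(151)), (96, np.int64(162), np.int64(131), np.int64(151)), (99, np.int64(164), np.int64(131), np.int64(151)), (102, np.int64(137), np.int64(142), np.int64(156)), (105, np.int64(134), np.int64(142), np.int64(155)), (108, np.int64(133), np.int64(143), np.int64(155)), (111, np.int64(134), np.int64(142), np.int64(155)), (114, np.int64(134), np.int64(143), np.int64(155)), (117, np.int64(133), np.int64(143), np.int64(155)), (120, np.int64(133), np.int64(142), np.int64(155)), (123, np.int64(134), np.int64(142), np.int64(154))]
handle front exp [326.47744176 271.64657655]
```

Call:
send_rows(
  targets=[0.001,0.002,0.1,0,0,0,1,0.001,0.002,0.2,0,0,0,1,0.001,0.002,0.3,0,0,0,1,0.001,0.002,0.4,0,0,0,1,0.001,0.002,0.48,0,0,0,1,0.001,0.002,0.48,0,0,0,1,0.001,0.002,0.48,0,0,0,1,0.001,0.002,0.48,0,0,0,1],
)

```text
time: 28.35
tcp_pos: [0.6236, -0.2216, 0.1031]
eef_rot: [-2.753, -1.513, -0.004]
ft_force: [-0.9, 0.1, -2.5]
gripper_width: 0.0154
grasp_force: 30.0
```

Call:
send_rows(
  targets=[0,0,0.015,0,0,0,1,0,0,0.03,0,0,0,1,0,0,0.045,0,0,0,1,0,0,0.055,0,0,0,1,0,0,0.065,0,0,0,1,0,0,0.07,0,0,0,1,0,0,0.07,0,0,0,1],
)

```text
time: 29.05
tcp_pos: [0.6229, -0.2214, 0.084]
eef_rot: [-2.752, -1.512, -0.002]
ft_force: [0.6, 0.2, -2.3]
gripper_width: 0.0154
grasp_force: 30.0
```

```bash
python3 -c "
from bench import state
s=state(); print(s['tcp_pos'],s['ft_force'],s['ft_torque'],s['eef_rot'])"
```

```text
[ 0.62293982 -0.22144646  0.08396139] [ 0.55438471  0.16675155 -2.33167028] [-0.06522024  0.07086673  0.03495809] [-2.75229990e+00 -1.51160267e+00 -2.25457630e-03]
```

The plug is already below the rim with no contact force. Last 2 mm, then release.

Call:
send_rows(
  targets=[0,0,0.004,0,0,0,1,0,0,0.008,0,0,0,1,0,0,0.008,0,0,0,1,0,0,0.008,0,0,0,0.1,0,0,0.008,0,0,0,0.1,0,0,0.008,0,0,0,0.1,0,0,0.008,0,0,0,0.1,0,0,0.008,0,0,0,0.1],
)

```text
time: 29.85
tcp_pos: [0.623, -0.2215, 0.0822]
eef_rot: [-2.752, -1.512, -0.003]
ft_force: [-0.1, -0.6, -1.1]
gripper_width: 0.0422
grasp_force: 0.0
```

Call:
send_rows(
  targets=[0,0,-0.08,0,0,0,0.1,0,0,-0.2,0,0,0,0.1,0,0,-0.4,0,0,0,0.1,0,0,-0.6,0,0,0,1,0,0,-0.72,0,0,0,1,0,0,-0.72,0,0,0,1,0,0,-0.72,0,0,0,1],
)

```text
time: 30.55
tcp_pos: [0.6229, -0.2217, 0.2622]
eef_rot: [-2.752, -1.512, -0.004]
ft_force: [-0.2, 0.3, -0.8]
gripper_width: 0.0138
grasp_force: 0.0
```

```bash
python3 - <<'E'
from h import *
from bench import read_camera
wrist('w10'); d={n:read_camera(n) for n in("top","side")}
for n in d: cv2.imwrite(f"pics/{n}10.png",d[n]["color"])
w=np.load('w10.npz'); cc=np.array([.6230,-.2205]); a=-.5645;u=np.array([np.cos(a),np.sin(a)]);v=np.array([-u[1],u[0]])
S=np.array(rect(.053,.091,.076)+rect(.008,.022,.103)); x0=[*cc,a]
print(edgefit([(cv2.imread("pics/w10.png",0),w["K"],w["pose"])],S[[0,1,3,4]],x0,(.01,.01,.05)))
print(edgefit([(cv2.imread("pics/side10.png",0),d["side"]["K"],d["side"]["pose"])],S,x0,(.01,.01,.05)))
s=d["side"]; h=cc-.103*v
print("hinge side px",proj(s["K"],s["pose"],[[*h,.09]]),"tips",[(th,proj(s["K"],s["pose"],[[*(h+.061*np.cos(th)*v),.09+.061*np.sin(th)]])[0].round(0)) for th in(1.6,2.0,2.4,2.8)])
t=C["top"]; print("top",[(th,proj(t["K"],t["pose"],[[*(h+.061*np.cos(th)*v),.09+.061*np.sin(th)]])[0].round(0)) for th in(1.6,2.0,2.4,2.8)])
o=np.zeros((600,800,3),np.uint8); o[:,:480]=cv2.resize(cv2.imread('pics/side10.png')[270:420,350:470],(480,600)); 
o[:300,480:]=cv2.resize(cv2.imread('pics/top0.png')[180:260,460:545],(320,300)); o[300:540,480:]=cv2.resize(cv2.imread('pics/w10.png'),(320,240)); cv2.imwrite('pics/c10.png',o)
E
```

```text
t 30.55 [-0.246  0.552  0.82   1.469 -0.412  1.298  0.045] [ 0.6229 -0.2217  0.2622] [-2.752 -1.512 -0.004] [-0.2  0.3 -0.8] w 0.0138 0.0
(array([ 0.62328713, -0.22172304, -0.56537631]), np.float64(-9.285654570501439), np.float64(-7.873954991004217))
(array([ 0.62229407, -0.22328481, -0.56907724]), np.float64(-12.53821594342281), np.float64(-11.572818126808013))
hinge side px [[401.17267022 368.02983762]] tips [(1.6, array([406., 353.])), (2.0, array([403., 365.])), (2.4, array([400., 378.])), (2.8, array([398., 389.]))]
top [(1.6, array([499., 208.])), (2.0, array([507., 214.])), (2.4, array([513., 220.])), (2.8, array([515., 225.]))]
```

View pics/c10.png

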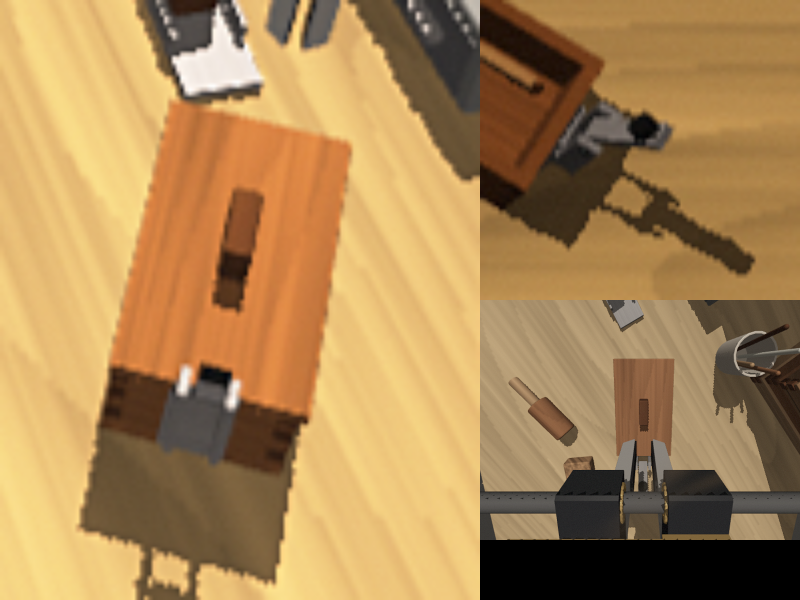

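The lid sits flat and level on the case, handle up. The bar leans outward with its tip at about (510,214) in the top view, i.e. about 2.05 rad. I'll go behind it with closed fingers and sweep it over.

Call:
send_rows(
  targets=[-0.2,0,0,0,0,0,1,-0.4,0,0,0,0,0,1,-0.6,0,0,0,0,0,1,-0.7,0,0.1,0,0,0,1,-0.7,0,0.28,0,0,0,1,-0.7,0,0.45,0,0,0,1,-0.7,0,0.576,0,0,0,1,-0.7,0,0.576,0,0,0,1],
)

```text
time: 31.5
tcp_pos: [0.5269, -0.3676, 0.1131]
eef_rot: [-2.747, -1.508, 0.004]
ft_force: [-0.5, 0.6, 0.4]
gripper_width: 0.0007
grasp_force: 0.0
```

Call:
send_rows(
  targets=[0.04,0,0,0,0,0,1,0.08,0,0,0,0,0,1,0.12,0,0,0,0,0,1,0.16,0,0,0,0,0,1,0.2,0,0,0,0,0,1,0.2,0,0,0,0,0,1],
)

```text
time: 32.1
tcp_pos: [0.5573, -0.3251, 0.118]
eef_rot: [-2.75, -1.515, -0.004]
ft_force: [-0.1, 0.3, -0.1]
gripper_width: 0.0
grasp_force: 0.0
```

Call:
send_rows(
  targets=[0.03,0,0,0,0,0,1,0.06,0,0,0,0,0,1,0.09,0,0,0,0,0,1,0.12,0,0,0,0,0,1,0.15,0,0,0,0,0,1,0.18,0,0,0,0,0,1,0.18,0,0,0,0,0,1],
)

```text
time: 32.8
tcp_pos: [0.581, -0.2875, 0.1178]
eef_rot: [-2.751, -1.514, -0.003]
ft_force: [-0.1, -0.6, -0.1]
gripper_width: 0.0005
grasp_force: 0.0
```

Call:
send_rows(
  targets=[-0.01,0,-0.08,0,0,0,1,-0.01,0,-0.2,0,0,0,1,0.06,0,-0.2,0,0,0,1,0.06,0,-0.2,0,0,0,1,0.06,0,-0.1,0,0,0,1,0.06,0,-0.05,0,0,0,1,0.06,0,0,0,0,0,1],
)

```text
time: 33.5
tcp_pos: [0.5875, -0.2762, 0.1165]
eef_rot: [-2.751, -1.511, -0.001]
ft_force: [0.1, -0.5, 1.7]
gripper_width: 0.0005
grasp_force: 0.6
```

Call:
send_rows(
  targets=[0,0,0.02,0,0,0,1,0,0,0.04,0,0,0,1,0,0,0.06,0,0,0,1,0,0,0.08,0,0,0,1,0,0,0.08,0,0,0,1],
)

```text
time: 34.0
tcp_pos: [0.5879, -0.2763, 0.0976]
eef_rot: [-2.752, -1.511, -0.002]
ft_force: [-0.2, 0.4, 1.5]
gripper_width: 0.0003
grasp_force: 0.0
```

Call:
send_rows(
  targets=[0,0,0.008,0,0,0,1,0,0,0.012,0,0,0,1,0,0,0.012,0,0,0,1],
)

```text
time: 34.3
tcp_pos: [0.5881, -0.2764, 0.0951]
eef_rot: [-2.753, -1.512, -0.003]
ft_force: [-0.1, 0.3, -0.1]
gripper_width: 0.0003
grasp_force: 0.0
```

Call:
send_rows(
  targets=[0,0,0.006,0,0,0,1,0,0,0.01,0,0,0,1,0,0,0.01,0,0,0,1],
)

```text
time: 34.6
tcp_pos: [0.5884, -0.2765, 0.094]
eef_rot: [-2.753, -1.512, -0.004]
ft_force: [-6.2, 5.2, 20.7]
gripper_width: 0.0008
grasp_force: 10.5
```

Call:
send_rows(
  targets=[0,0,0.004,0,0,0,1,0,0,0.008,0,0,0,1,0,0,0.008,0,0,0,1],
)

```text
time: 34.9
tcp_pos: [0.5885, -0.2765, 0.0934]
eef_rot: [-2.753, -1.512, -0.006]
ft_force: [-15.1, 10.4, 44.4]
gripper_width: 0.0007
grasp_force: 22.0
```

A hard stop at z = 0.094, exactly the bar's level height. Retreating and checking numerically.

Call:
send_rows(
  targets=[0,0,-0.03,0,0,0,1,0,0,-0.15,0,0,0,1,0,0,-0.3,0,0,0,1,-0.2,0,-0.45,0,0,0,1,-0.4,0,-0.55,0,0,0,1,-0.5,0,-0.6,0,0,0,1,-0.5,0,-0.6,0,0,0,1,-0.5,0,-0.6,0,0,0,1],
)

```text
time: 35.7
tcp_pos: [0.5205, -0.3828, 0.2406]
eef_rot: [-2.754, -1.51, -0.004]
ft_force: [0.8, 0.4, -0.0]
gripper_width: 0.0004
grasp_force: 0.0
```

```bash
python3 - <<'E'
from h import *
from bench import read_camera
wrist('w11'); d={n:read_camera(n) for n in("top","side")}
w=np.load('w11.npz')
S=np.array(rect(.053,.091,.076)+rect(.008,.022,.103)); x0=[.623,-.2205,-.5645]
G={n:cv2.cvtColor(d[n]["color"],cv2.COLOR_BGR2GRAY) for n in d}; gw=cv2.imread("pics/w11.png",0)
V=[(G[n],d[n]["K"],d[n]["pose"]) for n in d]+[(gw,w["K"],w["pose"])]
for v in V: print(edgefit([v],S,x0,(.012,.012,.06)))
# bar outline score versus angle, in each view
a=-.5645;u=np.array([np.cos(a),np.sin(a),0]);v=np.array([-u[1],u[0],0]);h=np.array([.623,-.2205,.09])-.103*v
for g,K,T in V:
    g=cv2.GaussianBlur(g.astype(np.float32),(0,0),1.2); out=[]
    for th in(0,.08,.2,.4,.7,1.0):
        e=np.cos(th)*v+np.array([0,0,np.sin(th)]); n=np.cross(u,e)
        sc=[]
        for s in(-1,1):
            t=np.linspace(.02,.06,30)[:,None]; A=proj(K,T,h+t*e+.004*n+s*u*.006); B=proj(K,T,h+t*e+.004*n+s*u*.010)
            r=lambda q:cv2.remap(g,*[q[:,i:i+1].astype(np.float32) for i in(0,1)],1); sc.append(abs(r(A)-r(B)).mean())
        out.append((th,round(float(np.mean(sc)),1)))
    print(out)
s0,s1=cv2.imread("pics/side0.png"),d["side"]["color"]
for n,r in dict(mallet=(295,290,340,355),block=(303,370,343,432),longp=(374,232,416,295),square=(212,203,260,250),frame=(320,155,352,215)).items():
    print(n,np.abs(s0[r[1]:r[3],r[0]:r[2]].astype(int)-s1[r[1]:r[3],r[0]:r[2]]).mean().round(1))
E
```

```text
t 35.7 [ 0.017  0.546  0.838  1.538 -0.422  1.247  0.351] [ 0.5205 -0.3828  0.2406] [-2.754 -1.51  -0.004] [ 0.8  0.4 -0. ] w 0.0004 0.0
(array([ 0.62135288, -0.22257133, -0.55494242]), np.float64(-10.079627496535952), np.float64(-9.2585964466498))
(array([ 0.62711421, -0.22073515, -0.57038875]), np.float64(-7.7582540345251285), np.float64(-7.09748012261918))
(array([ 0.61937902, -0.22746864, -0.56626349]), np.float64(-2.50861618444882), np.float64(-1.748841472115427))
[(0, 23.1), (0.08, 19.0), (0.2, 11.5), (0.4, 3.7), (0.7, 5.7), (1.0, 7.4)]
[(0, 13.1), (0.08, 12.4), (0.2, 11.5), (0.4, 10.8), (0.7, 11.0), (1.0, 13.3)]
[(0, 28.1), (0.08, 27.6), (0.2, 27.0), (0.4, 26.2), (0.7, 24.0), (1.0, 24.7)]
mallet 16.9
block 18.2
longp 84.8
square 19.2
frame 76.9
```

The bar fits best at 0 rad in the top view and the lid is still at its place.

```bash
python3 -c "
from bench import *
print(close_job())"
```

```text
the job is handed in; nothing more can be done
None
```

I handed the job in at about 36 s of the 72 s: the short plane is in its bed, the lid is home on the case, and the hold-down bar is pressed to its stop. The judge returned no verdict. My last side-view check couldn't confirm the long plane and frame stayed put (the arm was probably in view), but nothing in the moves touched them.

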